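Fetch the check weight from behind the sweets stock and put the stock back

ROBOT

A 6-joint arm with a two-finger parallel gripper is mounted at the origin on the work surface. World frame = base frame: x ahead of the robot, y to its left, z up, the work surface at z = 0. Lengths are in mm, angles in rad, forces in N, time in s.
With the tool pointing down it reaches from about 300 to 875 mm from the base axis. Payload 4.2 kg.
Tool frame: the origin (TCP) lies midway between the tips of the shut fingers; the grasp point (between the pads) lies 19 mm behind it; z points along the fingers, y is the direction in which the jaws open and shut (so a half turn about z gives the same grasp; the last joint's range is limited). The gripper opens to 85 mm and grips with 20 to 120 N. Pads are 22 mm wide; open, the fingers measure 114 mm over their backs; the gripper's body (76 mm by 85 mm) begins 54 mm behind the grasp point. The pads swing forward as they close: fully open they stand 13 mm farther back than shut.
Start: joints at [-1.251, 0.32, 1.565, -0, 1.257, -0.02], TCP at [191.65, -542.136, 231.338] pointing down, gripper open.
Joint ranges: [-3.11, 3.11], [-0.84, 2.01], [0.21, 2.61], [-1.34, 4.49], [0.05, 2.63], [-2.56, 2.56]. Speed limits (rad/s): [2.57, 2.57, 3.14, 3.14, 3.14, 3.14].

INTERFACE

Orientations are given as a rotation vector (axis times angle).
In Python, from plant import sense, get_image, get_calibration, sign_off, boxes_of, tip_of gives the robot as it stands.
- The arm moves only by the tool move_arm, never from a script. Its argument "plan" is text: rows parted by semicolons, each of 7 numbers parted by spaces: the finger opening in m, from 0 to 0.0854, then the shift along the tool's x, y, z in m, then the turn, a rotation vector about the tool's x, y, z in degrees. In form: fingers tx ty tz wx wy wz; .... A call has 1 to 20 rows; each row shifts and turns the commanded pose from where the row before left it, along the tool's axes as they then stand; what a row does not reach is not made up. A row lasts 1/8 s, in which the tool goes at most 62.5 mm and 10.7 degrees, less where a joint would pass 70% of its speed; a pose out of reach is approached as far as the arm can. A call is refused whole if a number of a shift passes 0.0625 or a number of a turn 10.7, either way. A call with a gripper value outside its range is refused whole. The fingers move at their own pace and stop on an object; the grip force is fixed at half the most. Time passes only in rows, so rows that do not move let the fingers close. It gives the time, the measured TCP pose, the force and the opening at its end, in the units of the state.
- sense(): the state, without advancing time (a new reading comes with each control period).
- get_image(name): name is "side" or "top" or "wrist"; returns (picture, depth): 420x560x3 uint8, red, green, blue; 420x560 float32, mm along the optical axis (not along the pixel's ray), 0 where there is no reading.
- get_calibration(name): a dict with "fx", "fy", "cx", "cy" (pixels), "R" (3x3) and "t" (3): a world point X has camera coordinates R X + t. Camera axes: x right, y down, z forward; pixel columns grow to the right and rows downward; lengths in mm; the calibration is good to about 2 mm. The wrist camera is an equidistant fisheye: a pixel r from the principal point sees the ray r / f radians off the axis. A picture is of the moment at which its call begins: read the wrist's pose just before it. get_calibration takes no time and is no camera call; for the wrist camera it gives the pose at the moment of the call.
- sign_off(): hands the job in, once; it reports no verdict.
Trained networks look in the newest picture that a camera, given by its name, has taken for a name from the list of things; names that differ only in an ending like _2 or _b are one class to them, and where a whole thing is asked for, a point or a joint stands for the part that bears it (a point fixed in the world has none). Each returns a list of dicts, best first, with "p" (0 to 1); they miss things now and then, are a little off and sometimes report something else, mostly with a low value. They report only what shows in the picture. A call takes as long as a camera call. They do not tell look-alikes from the thing itself.
- boxes_of(camera, query): "rect" ([left, top, width, height] in pixels, round what is visible of it).
- tip_of(camera, query): "uv" ([column, row] in pixels: a listed point, or the origin of a listed thing).
The state is a dict: "time": time; "qpos": joint angles; "qvel": joint speeds; "tau": joint torques, N m; "position": TCP position; "orientation": TCP orientation; "contact_force": force on the tool from outside, world axes, zero at the start; "moment": the same for the moment, N m; "gripper_width": finger opening in mm.
Only numpy, scipy, OpenCV 4.12 (cv2) and the standard library are available. Lean on these libraries where they do the work, as an engineer would, in place of code of your own. Each camera call takes 0.05 s, during which the arm holds its last target.

TASK

The scale has to be checked: the steel check weight stands on the dark board, hemmed in by a jar, a tin and a carton. First set all three aside, standing, in the empty aluminium tray, leaving the weight alone; then set the weight gently on the middle of the scale's round pan and leave it there. Only then put the jar, the tin and the carton back, each centred on the white pad of its own shape (the carton lengthwise along its pad), and keep everything upright all the while.

Things in the scene. Friction and masses are not known exactly. Their poses are not given: they have to be found in the camera images.
- jar: round clear jar full of red and white sweets with a metal cap: diameter 58, straight up to 100, cap (diameter 52) up to 120, about 0.3 kg. Origin at the centre of its underside, z up. Starts on the round pad.
- tin: square plain metal tin, 52 x 52, 112 tall (its lid, 48 square, begins at 100), about 0.3 kg. Origin at the centre of its underside, x and y along its sides, z up. Starts on the square pad.
- carton: closed brown cardboard carton, 84 (its x) x 44 (its y) x 105 tall, about 0.25 kg, rigid. Origin at the centre of its underside, z up. Starts on the oblong pad.
- weight: steel 500 g check weight: a cylinder of diameter 50 and 40 tall, with a small knob (diameter 22) on top that ends at 54. Origin at the centre of its underside, z up. Starts directly on the dark wooden board (top 12 above the table), with the three containers close around its two sides and its robot side, their centres about 70 to 90 away; behind it a fence of the board, 42 high above the table, about 75 from its centre.
- pad_round: round white pad, diameter 70, 4 thick, fixed on the dark board: the jar's place. Origin at the centre of its underside, 12 above the table; things stand 4 above it.
- pad_square: square white pad, 64 x 64, 4 thick, fixed on the dark board: the tin's place. Origin at the centre of its underside, 12 above the table; x and y along its sides; things stand 4 above it.
- pad_oblong: oblong white pad, 94 (its x) x 54 (its y), 4 thick, fixed on the dark board: the carton's place. Origin at the centre of its underside, 12 above the table; things stand 4 above it.
- tray: empty shallow aluminium tray on the table to one side, fixed: 320 (its x) x 170 (its y), rim 20 high, walls 4, floor 4 thick. Origin at the centre of its underside, on the table. Room for the three containers in a row along x, 100 apart.
- scale: grey bench scale on the table on the other side, fixed and rigid, with a round steel pan of diameter 140 whose top is 60 above the table. Origin on the table, straight below the centre of the pan; keys and readout lie towards its -x.
Things that resemble listed ones, but are neither listed nor needed, are in the scene too. Leave any purple or yellow look-alike of the tin alone.

How it is judged (in metres and radians):
On the way, in this order (a step that is already met when the one before it is completed fails the run):
1. jar, tin and carton all stand released in the tray (their centres over its floor, at least 16 mm inside its rim), the weight not moved by more than 40 mm (x of jar in the frame of tray between -0.14 and 0.14 m and y of jar in the frame of tray between -0.065 and 0.065 m and z of each of jar, tin, carton in the frame of tray below 0.012 m and angle between each of jar, tin, carton's own z axis and vertical below 0.1 rad and linear speed of each of jar, tin, carton below 0.02 m/s and x of tin in the frame of tray between -0.14 and 0.14 m and y of tin in the frame of tray between -0.065 and 0.065 m and x of carton in the frame of tray between -0.14 and 0.14 m and y of carton in the frame of tray between -0.065 and 0.065 m and contact force between the fingers and jar below 0.3 N and contact force between the fingers and tin below 0.3 N and contact force between the fingers and carton below 0.3 N and distance of weight from where it was at the start of the episode below 0.04 m), for 0.2 s.
2. the weight stands released on the pan, its centre within 15 mm of the pan's, the three containers still in the tray (horizontal distance between weight and scale below 0.015 m and z of weight in the frame of scale between 0.055 and 0.065 m and angle between each of weight, jar, tin, carton's own z axis and vertical below 0.1 rad and linear speed of each of weight, jar, tin, carton below 0.02 m/s and contact force between the fingers and weight below 0.3 N and x of jar in the frame of tray between -0.14 and 0.14 m and y of jar in the frame of tray between -0.065 and 0.065 m and z of each of jar, tin, carton in the frame of tray below 0.012 m and x of tin in the frame of tray between -0.14 and 0.14 m and y of tin in the frame of tray between -0.065 and 0.065 m and x of carton in the frame of tray between -0.14 and 0.14 m and y of carton in the frame of tray between -0.065 and 0.065 m), for 0.2 s.
At the end, for the whole second after the job is handed in: The weight stands upright on the pan within 15 mm of its centre; jar, tin and carton stand upright and at rest on the round, square and oblong pad respectively, each within 12 mm of its pad's centre, the carton's length within 0.2 rad of its pad's (horizontal distance between weight and scale below 0.015 m and z of weight in the frame of scale between 0.055 and 0.065 m and angle between each of weight, jar, tin, carton's own z axis and vertical below 0.1 rad and linear speed of each of weight, jar, tin, carton below 0.02 m/s and horizontal distance between jar and pad_round below 0.012 m and z of jar in the frame of pad_round between 0 and 0.008 m and horizontal distance between tin and pad_square below 0.012 m and z of tin in the frame of pad_square between 0 and 0.008 m and horizontal distance between carton and pad_oblong below 0.012 m and z of carton in the frame of pad_oblong between 0 and 0.008 m and angle between the x axis of carton and the x axis of pad_oblong, either way round below 0.2 rad); the robot touches nothing.
It fails at once if jar, tin, carton or weight tipped by more than 0.5 rad (angle between any of jar, tin, carton, weight's own z axis and vertical above 0.5 rad).
It fails at once if the weight knocked or pressed onto the scale with more than 80 N (contact force between weight and scale above 80 N).
It also fails if it takes over 141 s, if anything falls off the work surface, if the arm or the gripper's body presses on something with over 40 N, if the wrist force passes 120 N, or if a joint passes its speed limit or range.

## Working session

There is one attempt and no reset: what is moved stays moved. The work goes in short steps, Python scripts to look and compute and a tool call to move; the robot and the scene stay as the last step left them, time stands still between calls to the robot, and variables do not carry over. Pictures are saved under pics/ and viewed, and the job is handed in when it is done.

Besides the shell and the picture viewer there is one more tool, called after "Call:" in YAML: its name, and indented under it one key for each argument. move_arm: Moves the arm, as the interface text tells. Its arguments: {"type":"object","properties":{"plan":{"type":"string"}},"required":["plan"]}

```bash
ls; mkdir -p pics; python3 - <<'E'
from plant import *
import cv2, numpy as np
print(sense())
for c in ["side","top","wrist"]:
    im,d=get_image(c); cv2.imwrite(f"pics/{c}0.png",im[:,:,::-1]); np.save(f"pics/{c}0.npy",d)
    k=get_calibration(c); print(c,k)
    np.savez(f"pics/{c}0.npz",**k)
E
```

```text
pics
{'time': 0.0, 'qpos': array([-1.25101047e+00,  3.20290202e-01,  1.56574207e+00,  5.43136099e-05,
        1.25739232e+00, -1.99983685e-02]), 'qvel': array([-0.00110745, -0.00252627,  0.00101748,  0.00102686,  0.00119674,
        0.00047597]), 'tau': array([ 2.71702011e-03, -4.15517163e+01, -2.34157115e+01,  5.37651408e-05,
        8.31359066e-03, -7.35638622e-06]), 'position': array([ 191.4962526 , -541.63919201,  230.45877001]), 'orientation': array([-3.09457470e+00, -5.30834420e-01,  3.49292753e-04]), 'contact_force': array([0.22237317, 0.09912425, 0.09118088]), 'moment': array([-0.03272261, -0.00108602,  0.00964886]), 'gripper_width': 85.06898201655794}
side {'fx': 421.43905457523863, 'fy': 421.43905457523863, 'cx': 280.07876629313614, 'cy': 213.11200308554484, 'R': array([[-0.73991588, -0.67237975, -0.02073531],
       [-0.45192546,  0.51967802, -0.72505044],
       [ 0.49828492, -0.52710552, -0.68838355]]), 't': array([364.96445525, 240.75025257, 686.14434463])}
top {'fx': 506.0858797205305, 'fy': 506.0858797205305, 'cx': 271.1272175449438, 'cy': 203.85772659524253, 'R': array([[-0.02152234, -0.99972745, -0.0090451 ],
       [-0.99187282,  0.02248627, -0.12523052],
       [ 0.12539978,  0.00627633, -0.99208644]]), 't': array([-6.01760185e-01,  4.61612607e+02,  1.04839757e+03])}
wrist {'fx': 325.19226210127806, 'fy': 325.19226210127806, 'cx': 281.1448174330479, 'cy': 207.3061214822402, 'R': array([[ 3.33892084e-01, -9.42611073e-01, -6.64028152e-04],
       [-9.09977045e-01, -3.22516044e-01,  2.60624592e-01],
       [-2.45881786e-01, -8.64162379e-02, -9.65439993e-01]]), 't': array([-574.57630821,  -33.96193771,  377.7604991 ])}
```

View pics/top0.png

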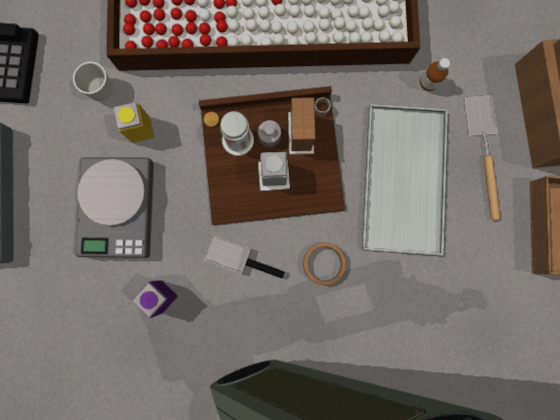

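View pics/side0.png

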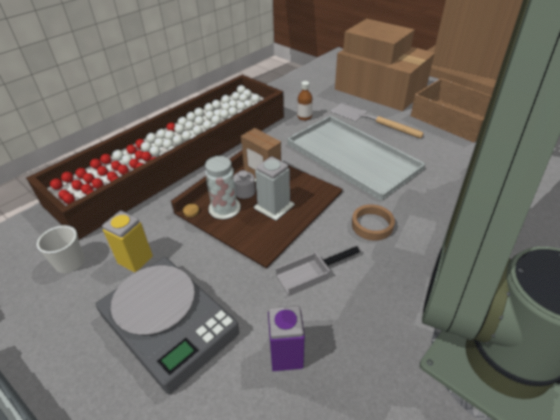

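View pics/wrist0.png

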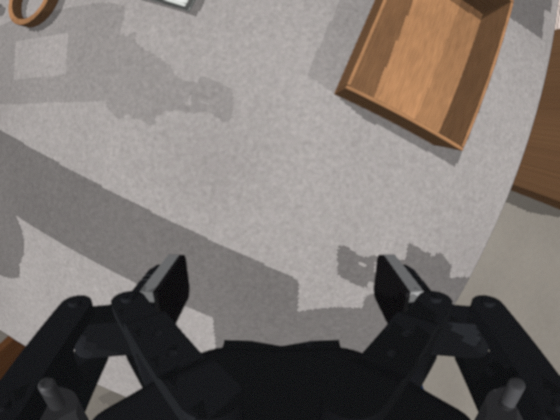

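```bash
cat > h.py <<'E'
import numpy as np, cv2
from plant import *
def cloud(d,k):
    v,u=np.mgrid[0:d.shape[0],0:d.shape[1]]
    P=np.stack([(u-k['cx'])/k['fx']*d,(v-k['cy'])/k['fy']*d,d],-1)
    W=(P-k['t'])@k['R']
    W[d<=0]=np.nan
    return W
def proj(X,k):
    c=np.asarray(X)@k['R'].T+k['t']
    return np.stack([c[...,0]/c[...,2]*k['fx']+k['cx'],c[...,1]/c[...,2]*k['fy']+k['cy']],-1)
def onplane(u,v,z,k):
    r=k['R'].T@np.array([(u-k['cx'])/k['fx'],(v-k['cy'])/k['fy'],1.]); c=-k['R'].T@k['t']
    return c+r*(z-c[2])/r[2]
E
python3 - <<'E'
from h import *
k=get_calibration("top"); im=cv2.imread("pics/top0.png"); d=np.load("pics/top0.npy")
W=cloud(d,k)
for n in ["jar","tin","carton","weight","pad_round","pad_square","pad_oblong","tray","scale"]:
    b=boxes_of("top",n)[:3]; t=tip_of("top",n)[:3]
    print(n,[(np.round(x['rect']),round(x['p'],2)) for x in b],[(np.round(x['uv'],1),round(x['p'],2)) for x in t])
big=cv2.resize(im[75:235,190:360],None,fx=4,fy=4,interpolation=cv2.INTER_CUBIC)
cv2.imwrite("pics/topcrop.png",big[:600,:800])
# ortho
xs=W[...,0].ravel();ys=W[...,1].ravel();zs=W[...,2].ravel()
for name,(u,v) in dict(table=(200,300),board=(240,200),board2=(320,190),fence=(260,96),tin=(276,158),jar=(233,118),carton=(303,104),wt=(268,127),tray=(405,180),rim=(367,180),scale=(112,190)).items():
    print(name,np.round(np.nanmedian(W[v-1:v+2,u-1:u+2].reshape(-1,3),0),1))
E
```

```text
jar [(array([222., 113.,  28.,  37.]), 0.69), (array([224., 133.,  33.,  22.]), 0.27)] [(array([237.1, 137.6]), 0.81), (array([301.6, 130.3]), 0.5)]
tin [(array([261., 152.,  22.,  34.]), 0.92), (array([111., 103.,  43.,  39.]), 0.92), (array([133., 280.,  44.,  38.]), 0.72)] [(array([160.4, 297.3]), 0.96), (array([138.5, 129. ]), 0.83), (array([274.3, 171.2]), 0.66)]
carton [(array([292.,  96.,  26.,  59.]), 0.73)] [(array([301.4, 133.6]), 0.9)]
weight [(array([258., 119.,  25.,  29.]), 0.57)] [(array([269.8, 136.8]), 0.72)]
pad_round [(array([225., 133.,  29.,  20.]), 0.48), (array([259., 123.,  26.,  26.]), 0.29)] [(array([235.8, 139.1]), 0.61), (array([272.5, 173.7]), 0.54)]
pad_square [(array([259., 170.,  33.,  17.]), 0.72)] [(array([273. , 176.3]), 0.47)]
pad_oblong [(array([289., 131.,  24.,  22.]), 0.68)] [(array([303.2, 130.3]), 0.6)]
tray [(array([361., 100.,  86., 156.]), 0.61)] [(array([399.9, 174.6]), 0.77)]
scale [(array([ 74., 156.,  81., 102.]), 0.77)] [(array([121.4, 195.3]), 0.63)]
table [261.3 146.2   0.4]
board [473.3  56.6  11.9]
board2 [ 491.8 -117.2   10.6]
fence [695.6   8.1  41.8]
tin [539.1 -22.9 127.6]
jar [619.6  59.7 134.7]
carton [648.9 -79.2 121.3]
wt [619.6  -8.   65.1]
tray [ 511.1 -305.1    1.6]
rim [ 509.7 -218.5   19.5]
scale [494.2 319.5  59.5]
```

View pics/topcrop.png

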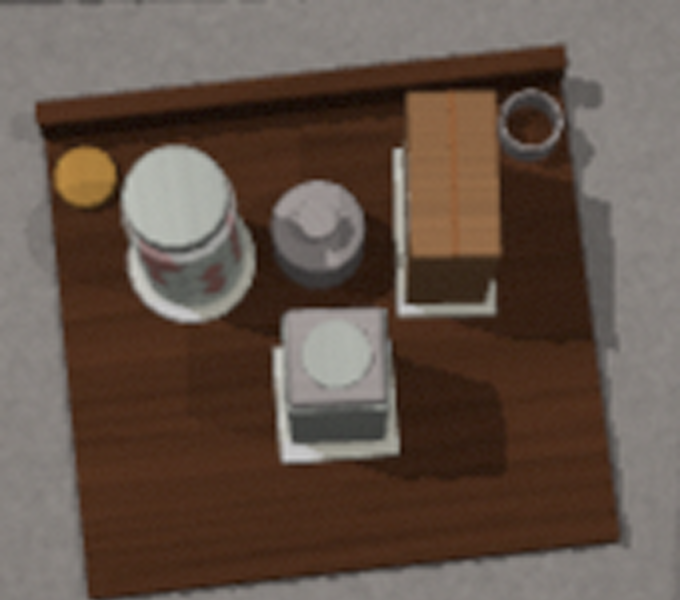

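```bash
cat >> h.py <<'E'
def topface(W,zlo,zhi,xr,yr):
    m=(W[...,2]>zlo)&(W[...,2]<zhi)&(W[...,0]>xr[0])&(W[...,0]<xr[1])&(W[...,1]>yr[0])&(W[...,1]<yr[1])
    m=m.astype(np.uint8); n,l,s,c=cv2.connectedComponentsWithStats(m)
    i=1+np.argmax(s[1:,4]); return W[l==i]
def rect(P):
    (c,s,a)=cv2.minAreaRect(P[:,:2].astype(np.float32)); return np.round(c,1),np.round(s,1),round(a,1),round(float(np.median(P[:,2])),1),len(P)
E
python3 - <<'E'
from h import *
k=get_calibration("top"); d=np.load("pics/top0.npy"); W=cloud(d,k)
print("jar",rect(topface(W,128,145,(560,680),(20,110))))
print("tin",rect(topface(W,108,140,(480,600),(-70,30))))
print("carton",rect(topface(W,112,130,(560,700),(-130,-40))))
print("wt",rect(topface(W,46,80,(560,660),(-40,30))))
print("pan",rect(topface(W,54,70,(400,600),(200,420))))
print("tray",rect(topface(W,14,26,(350,700),(-420,-200))))
# pads by colour: brightness on board at z 12..22
im=cv2.imread("pics/top0.png"); 
for n,(xr,yr) in dict(round=((540,680),(15,120)),sq=((460,580),(-80,40)),ob=((540,700),(-150,-50))).items():
    m=(im.min(2)>110)&(W[...,2]<24)&(W[...,2]>8)&(W[...,0]>xr[0])&(W[...,0]<xr[1])&(W[...,1]>yr[0])&(W[...,1]<yr[1])
    print(n,rect(W[m]))
    print(W[m].min(0),W[m].max(0))
E
```

```text
jar (array([608.2,  58.9]), array([51. , 50.8]), 55.1, 135.2, 543)
tin (array([529. , -18.7]), array([51.6, 52.8]), 89.1, 125.5, 679)
carton (array([621.3, -78.7]), array([44. , 85.6]), 89.0, 120.3, 934)
wt (array([614.8, -10.4]), array([48.7, 48.5]), 13.2, 51.5, 425)
pan (array([491.8, 321.8]), array([138.7, 138.3]), 44.3, 59.4, 3464)
tray (array([ 513.8, -302.9]), array([171.4, 321. ]), 84.6, 18.5, 985)
round (array([599.8,  53.6]), array([121.2,  60.7]), 60.0, 15.3, 183)
[543.17500388  16.00604118   8.77965929] [643.61265616  98.26632575  23.17341451]
sq (array([537.4, -32.6]), array([82.3, 97. ]), 3.4, 15.0, 234)
[494.20642683 -78.67093605   8.33195628] [579.84246345  16.28052997  22.31545837]
ob (array([620.5, -78.5]), array([94.3, 52.8]), 0.2, 15.1, 146)
[ 573.31615839 -105.06991184    9.03817669] [667.55711722 -52.01065897  18.85680103]
```

```bash
cat >> h.py <<'E'
from scipy.spatial.transform import Rotation as Ro
def target_R(jaw_deg):
    # tool z down, tool y (jaw) at world angle jaw_deg
    a=np.radians(jaw_deg); y=np.array([np.cos(a),np.sin(a),0]); z=np.array([0,0,-1.]); x=np.cross(y,z)
    return np.stack([x,y,z],1)
def delta(p,jaw=None,s=None):
    s=s or sense(); R=Ro.from_rotvec(s['orientation']).as_matrix()
    ax=np.degrees(np.arctan2(R[1,1],R[0,1]))
    out={'pos':np.round(s['position'],1),'jawdeg':round(ax,2),'tilt':np.round(R[:2,2],4),'t':round(s['time'],2),'w':round(s['gripper_width'],1),'F':np.round(s['contact_force'],1)}
    out['shift']=np.round(R.T@(np.array(p)-s['position']),1)
    if jaw is not None:
        T=min((target_R(jaw),target_R(jaw+180)),key=lambda T:Ro.from_matrix(R.T@T).magnitude())
        out['turn']=np.round(np.degrees(Ro.from_matrix(R.T@T).as_rotvec()),2)
        # shift in target frame, if turn first
        out['shift_after_turn']=np.round(T.T@(np.array(p)-s['position']),1)
    for a,b in out.items(): print(a,b)
E
python3 - <<'E'
from h import *
delta((529,-19,185),90)
print(sense()['qpos'])
E
```

```text
pos [ 191.7 -542.1  231.3]
jawdeg -70.53
tilt [ 0.0001 -0.0001]
t 1.05
w 85.3
F [0.8 0.4 0.2]
shift [ 492.4 -380.8   46.3]
turn [ 1.000e-02 -0.000e+00  1.947e+01]
shift_after_turn [ 337.3 -523.1   46.3]
[-1.25099626e+00  3.19610570e-01  1.56448917e+00  5.42497677e-05
  1.25739023e+00 -1.99951172e-02]
```

Call:
move_arm:
  plan: "0.0854 0 0 0 0 0 9.74; 0.0854 0 0 0 0 0 9.74; 0.0854 0.0211 -0.0327 0.0029 0 0 0; 0.0854 0.0211 -0.0327 0.0029 0 0 0; 0.0854 0.0211 -0.0327 0.0029 0 0 0; 0.0854 0.0211 -0.0327 0.0029 0 0 0; 0.0854 0.0211 -0.0327 0.0029 0 0 0; 0.0854 0.0211 -0.0327 0.0029 0 0 0; 0.0854 0.0211 -0.0327 0.0029 0 0 0; 0.0854 0.0211 -0.0327 0.0029 0 0 0; 0.0854 0.0211 -0.0327 0.0029 0 0 0; 0.0854 0.0211 -0.0327 0.0029 0 0 0; 0.0854 0.0211 -0.0327 0.0029 0 0 0; 0.0854 0.0211 -0.0327 0.0029 0 0 0; 0.0854 0.0211 -0.0327 0.0029 0 0 0; 0.0854 0.0211 -0.0327 0.0029 0 0 0; 0.0854 0.0211 -0.0327 0.0029 0 0 0; 0.0854 0.0211 -0.0327 0.0029 0 0 0"

```text
time: 3.3
position: [530.0, -17.8, 184.9]
orientation: [3.141, 0.0, 0.001]
contact_force: [0.4, -0.6, 0.4]
gripper_width: 85.3
```

```bash
python3 - <<'E'
from h import *
im,d=get_image("wrist"); cv2.imwrite("pics/wrist1.png",im[:,:,::-1])
delta((529,-19,77),90)
E
```

```text
pos [532.6 -14.4 184.6]
jawdeg -89.91
tilt [0.0029 0.0031]
t 3.35
w 84.9
F [2.7 3.2 0.1]
shift [ -3.9   4.9 107.5]
turn [-0.18 -0.17  0.09]
shift_after_turn [ -3.6   4.6 107.6]
```

View pics/wrist1.png

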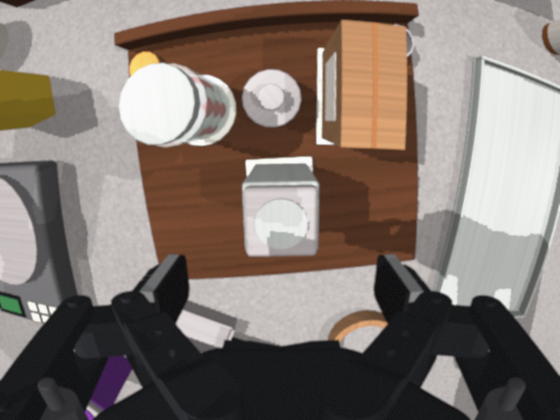

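Call:
move_arm:
  plan: "0.0854 0 0 0 0 0 0; 0.0854 0 0 0 0 0 0"

```text
time: 3.6
position: [528.8, -19.6, 184.9]
orientation: [3.141, -0.001, -0.001]
contact_force: [-0.4, 0.4, 0.5]
gripper_width: 85.4
```

```bash
python3 - <<'E'
from h import *
delta((529,-19,76),90)
E
```

```text
pos [528.8 -19.6 184.9]
jawdeg -90.04
tilt [-0.0004 -0.0004]
t 3.6
w 85.4
F [-0.4  0.4  0.5]
shift [  0.2  -0.7 108.9]
turn [ 0.03  0.02 -0.04]
shift_after_turn [  0.2  -0.6 108.9]
```

Call:
move_arm:
  plan: "0.0854 0 -0.0006 0.022 0 0 0; 0.0854 0 0 0.022 0 0 0; 0.0854 0 0 0.022 0 0 0; 0.0854 0 0 0.022 0 0 0; 0.0854 0 0 0.015 0 0 0; 0.0854 0 0 0.006 0 0 0; 0.0854 0 0 0 0 0 0; 0.03 0 0 0 0 0 0; 0.03 0 0 0 0 0 0; 0.03 0 0 0 0 0 0; 0.03 0 0 0 0 0 0; 0.03 0 0 0 0 0 0; 0.03 0 0 0 0 0 0"

```text
time: 5.22
position: [529.9, -18.2, 76.7]
orientation: [-3.141, 0.0, -0.003]
contact_force: [-0.4, 1.3, 6.4]
gripper_width: 51.5
```

```bash
python3 - <<'E'
from h import *
im,d=get_image("side"); cv2.imwrite("pics/side1.png",im[:,:,::-1])
delta((414,-293.5,90),84.6)
E
```

```text
pos [530.  -18.2  76.8]
jawdeg -90.01
tilt [0.0017 0.0001]
t 5.28
w 51.7
F [0.1 0.9 6. ]
shift [-115.9  275.3  -13.5]
turn [-0.01 -0.1   5.39]
shift_after_turn [-89.5 285.  -13.2]
```

View pics/side1.png

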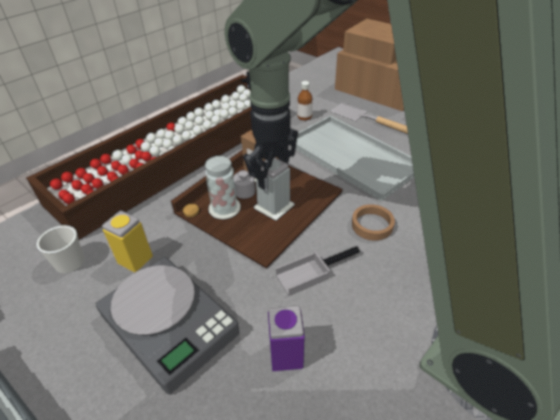

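Call:
move_arm:
  plan: "0.03 0 0 -0.01 0 0 0; 0.03 0 0 -0.02 0 0 0; 0.03 0 0 -0.02 0 0 2.7; 0.03 0 0 -0.01 0 0 2.7; 0.03 -0.004 0.012 0 0 0 0; 0.03 -0.0075 0.0238 0 0 0 0; 0.03 -0.0075 0.0238 0 0 0 0; 0.03 -0.0075 0.0238 0 0 0 0; 0.03 -0.0075 0.0238 0 0 0 0; 0.03 -0.0075 0.0238 0 0 0 0; 0.03 -0.0075 0.0238 0 0 0 0; 0.03 -0.0075 0.0238 0 0 0 0; 0.03 -0.0075 0.0238 0 0 0 0; 0.03 -0.0075 0.0238 0 0 0 0; 0.03 -0.0075 0.0238 0 0 0 0; 0.03 -0.0075 0.0238 0 0 0 0; 0.03 -0.004 0.012 0 0 0 0; 0.03 0 0 0 0 0 0; 0.03 0 0 0 0 0 0"

```text
time: 7.65
position: [412.2, -293.8, 135.7]
orientation: [-3.137, 0.148, 0.001]
contact_force: [0.5, 0.6, -3.3]
gripper_width: 51.2
```

```bash
python3 - <<'E'
from h import *
im,d=get_image("top"); cv2.imwrite("pics/top2.png",im[:,:,::-1]);np.save("pics/top2.npy",d)
delta((414,-293.5,65),84.6)
E
```

```text
pos [ 412.3 -293.7  135.7]
jawdeg -95.37
tilt [-0.0003  0.0006]
t 7.7
w 51.7
F [-0.3  0.4 -3.9]
shift [ 1.7 -0.3 70.7]
turn [-0.03  0.02  0.03]
shift_after_turn [ 1.6 -0.3 70.7]
```

View pics/top2.png

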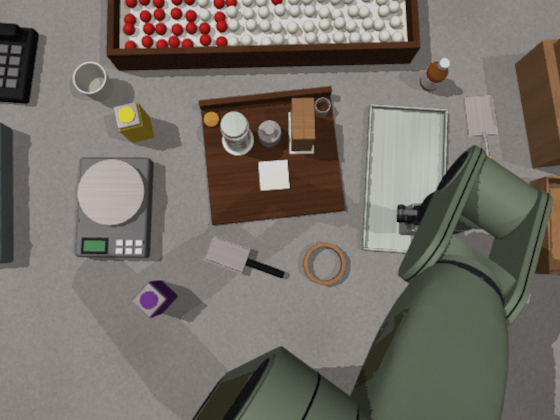

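Call:
move_arm:
  plan: "0.03 0.0016 0 0.02 0 0 0; 0.03 0 0 0.02 0 0 0; 0.03 0 0 0.015 0 0 0; 0.03 0 0 0.008 0 0 0; 0.03 0 0 0.004 0 0 0; 0.03 0 0 0.002 0 0 0; 0.03 0 0 0.0015 0 0 0; 0.03 0 0 0 0 0 0; 0.03 0 0 0 0 0 0"

```text
time: 8.82
position: [414.0, -294.7, 65.6]
orientation: [3.138, -0.149, 0.001]
contact_force: [0.2, 0.1, -3.5]
gripper_width: 51.4
```

Call:
move_arm:
  plan: "0.03 0 0 0.001 0 0 0; 0.03 0 0 0 0 0 0"

```text
time: 9.07
position: [414.0, -294.7, 64.8]
orientation: [3.138, -0.148, 0.001]
contact_force: [-0.6, 0.7, -0.2]
gripper_width: 51.5
```

```bash
python3 - <<'E'
from h import *
im,d=get_image("side"); cv2.imwrite("pics/side2.png",im[100:260,260:480,::-1].repeat(3,0).repeat(3,1))
delta((414,-293.5,65),84.6)
E
```

```text
pos [ 414.1 -294.7   64.8]
jawdeg -95.41
tilt [ 0.0005 -0.0005]
t 9.12
w 51.4
F [-0.2 -0.7  0.2]
shift [-0.2 -1.2 -0.2]
turn [ 0.02 -0.03 -0.01]
shift_after_turn [-0.2 -1.2 -0.2]
```

View pics/side2.png

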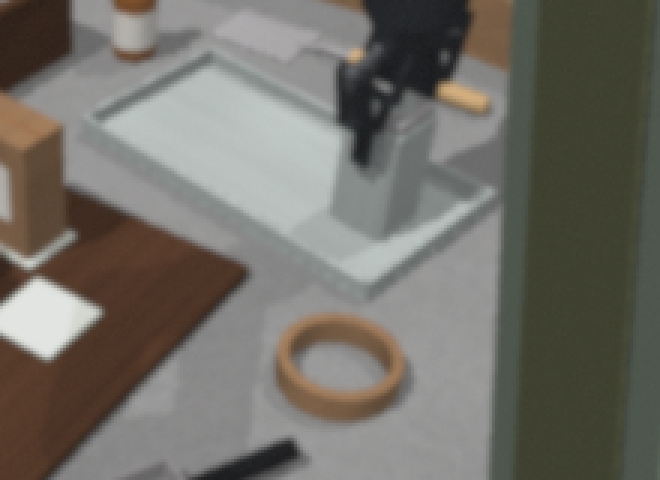

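Call:
move_arm:
  plan: "0.0854 0 0 0 0 0 0; 0.0854 0 0 0 0 0 0; 0.0854 0 0 0 0 0 0; 0.0854 0 0 0 0 0 0; 0.0854 0 0 -0.02 0 0 0; 0.0854 0 0 -0.04 0 0 0; 0.0854 0 0 -0.04 0 0 0; 0.0854 0 0 -0.02 0 0 -4.4"

```text
time: 10.12
position: [414.6, -295.1, 186.7]
orientation: [3.139, -0.024, 0.005]
contact_force: [0.2, -0.7, 0.8]
gripper_width: 85.4
```

Call:
move_arm:
  plan: "0.0854 0.009 -0.01 0 0 0 0; 0.0854 0.018 -0.0195 0 0 0 0; 0.0854 0.018 -0.0195 0 0 0 0; 0.0854 0.018 -0.0195 0 0 0 0; 0.0854 0.018 -0.0195 0 0 0 0; 0.0854 0.018 -0.0195 0 0 0 0; 0.0854 0.018 -0.0195 0 0 0 0; 0.0854 0.018 -0.0195 0 0 0 0; 0.0854 0.018 -0.0195 0 0 0 0; 0.0854 0.018 -0.0195 0 0 0 0; 0.0854 0.018 -0.0195 0 0 0 0; 0.0854 0.0145 -0.0146 0 0 0 0; 0.0854 0 0 0 0 0 0; 0.0854 0 0 0 0 0 0"

```text
time: 11.88
position: [620.8, -78.9, 184.2]
orientation: [3.141, -0.028, -0.002]
contact_force: [-0.0, -0.6, -0.2]
gripper_width: 85.4
```

```bash
python3 - <<'E'
from h import *
im,d=get_image("wrist"); cv2.imwrite("pics/wrist3.png",im[:,:,::-1])
delta((621.3,-78.7,77),89)
print(sense()['qpos'])
E
```

```text
pos [620.7 -79.1 184.3]
jawdeg -91.05
tilt [-0.0006 -0.0004]
t 11.93
w 85.6
F [-0.   0.1 -0.1]
shift [  0.7  -0.5 107.3]
turn [ 0.02  0.04 -0.05]
shift_after_turn [  0.6  -0.4 107.3]
[-1.44940077e-01  4.30002332e-01  1.51419580e+00 -4.71648925e-04
  1.19796274e+00  1.44433886e+00]
```

View pics/wrist3.png

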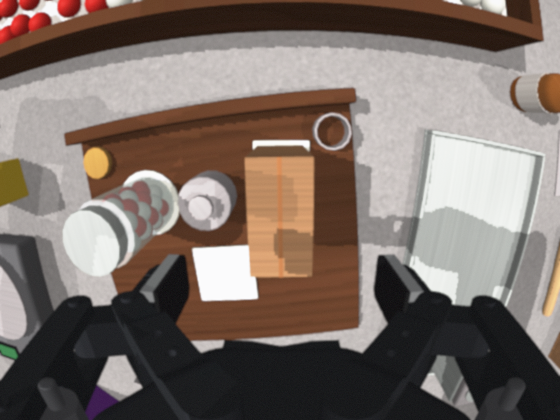

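Call:
move_arm:
  plan: "0.0854 0 0 0.022 0 0 0; 0.0854 0 0 0.022 0 0 0; 0.0854 0 0 0.022 0 0 0; 0.0854 0 0 0.022 0 0 0; 0.0854 0 0 0.014 0 0 0; 0.0854 0 0 0.005 0 0 0; 0.0854 0 0 0 0 0 0; 0.025 0 0 0 0 0 0; 0.025 0 0 0 0 0 0; 0.025 0 0 0 0 0 0; 0.025 0 0 0 0 0 0; 0.025 0 0 0 0 0 0; 0.025 0 0 0 0 0 0; 0.025 0 0 0 0 0 0"

```text
time: 13.68
position: [621.8, -78.5, 78.2]
orientation: [3.141, -0.028, 0.002]
contact_force: [-0.1, 0.2, 5.2]
gripper_width: 43.3
```

```bash
python3 - <<'E'
from h import *
delta((613.4,-312.3,128),84.6)
E
```

```text
pos [621.8 -78.5  78.2]
jawdeg -91.01
tilt [ 0.0015 -0.0001]
t 13.68
w 43.3
F [-0.1  0.2  5.2]
shift [ -4.2 233.9 -49.8]
turn [ 0.   -0.08  4.39]
shift_after_turn [ 13.7 233.5 -49.8]
```

Call:
move_arm:
  plan: "0.025 0 0 -0.01 0 0 0; 0.025 0 0 -0.02 0 0 0; 0.025 0 0 -0.02 0 0 2.2; 0.025 0 0 -0.01 0 0 2.2; 0.025 0.0007 0.0117 0 0 0 0; 0.025 0.0014 0.0234 0 0 0 0; 0.025 0.0014 0.0234 0 0 0 0; 0.025 0.0014 0.0234 0 0 0 0; 0.025 0.0014 0.0234 0 0 0 0; 0.025 0.0014 0.0234 0 0 0 0; 0.025 0.0014 0.0234 0 0 0 0; 0.025 0.0014 0.0234 0 0 0 0; 0.025 0.0014 0.0234 0 0 0 0; 0.025 0.0014 0.0234 0 0 0 0; 0.025 0.0007 0.0117 0 0 0 0; 0.025 0 0 0 0 0 0; 0.025 0 0 0 0 0 0"

```text
time: 15.8
position: [613.1, -312.2, 137.3]
orientation: [-3.138, 0.148, 0.0]
contact_force: [-0.2, 0.5, -1.7]
gripper_width: 43.5
```

```bash
python3 - <<'E'
from h import *
delta((613.4,-312.3,66),84.6)
im,d=get_image("top"); cv2.imwrite("pics/top4.png",im[:,:,::-1]);np.save("pics/top4.npy",d)
E
```

```text
pos [ 613.1 -312.2  137.3]
jawdeg -95.39
tilt [-0.0003  0.0006]
t 15.8
w 43.5
F [-0.2  0.5 -1.7]
shift [ 0.3  0.2 71.3]
turn [-0.03  0.02  0.01]
shift_after_turn [ 0.3  0.1 71.3]
```

View pics/top4.png

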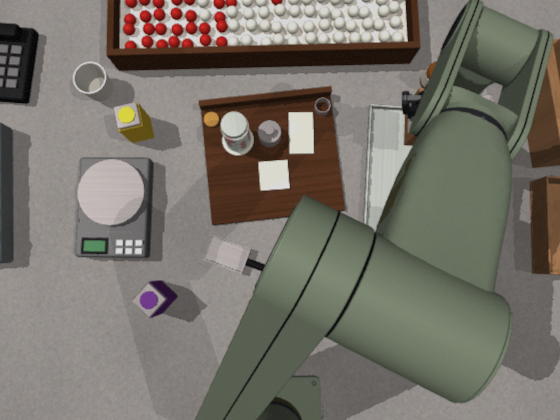

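Call:
move_arm:
  plan: "0.025 0 0 0.02 0 0 0; 0.025 0 0 0.02 0 0 0; 0.025 0 0 0.015 0 0 0; 0.025 0 0 0.008 0 0 0; 0.025 0 0 0.004 0 0 0; 0.025 0 0 0.002 0 0 0; 0.025 0 0 0.001 0 0 0; 0.025 0 0 0.0005 0 0 0; 0.025 0 0 0 0 0 0"

```text
time: 16.98
position: [613.2, -313.0, 67.2]
orientation: [3.138, -0.148, 0.001]
contact_force: [0.0, -0.2, -1.8]
gripper_width: 43.7
```

Call:
move_arm:
  plan: "0.025 0 0 0.001 0 0 0; 0.025 0 0 0 0 0 0"

```text
time: 17.23
position: [613.2, -313.0, 66.2]
orientation: [3.138, -0.148, 0.001]
contact_force: [-0.5, 0.1, 0.2]
gripper_width: 43.3
```

Call:
move_arm:
  plan: "0.0854 0 0 0 0 0 0; 0.0854 0 0 0 0 0 0; 0.0854 0 0 0 0 0 0; 0.0854 0 0 0 0 0 0; 0.0854 0 0 -0.02 0 0 0; 0.0854 0 0 -0.04 0 0 0; 0.0854 0 0 -0.04 0 0 0; 0.0854 0 0 -0.02 0 0 0"

```text
time: 18.23
position: [613.9, -313.3, 188.9]
orientation: [3.136, -0.148, 0.006]
contact_force: [-0.4, 0.5, 0.4]
gripper_width: 85.4
```

Call:
move_arm:
  plan: "0.0854 -0.0012 -0.0109 0 0 0 0; 0.0854 -0.0024 -0.0218 0 0 0 0; 0.0854 -0.0024 -0.0218 0 0 0 0; 0.0854 -0.0024 -0.0218 0 0 0 0; 0.0854 -0.0024 -0.0218 0 0 0 0; 0.0854 -0.0024 -0.0218 0 0 0 0; 0.0854 -0.0024 -0.0218 0 0 0 0; 0.0854 -0.0024 -0.0218 0 0 0 0; 0.0854 -0.0024 -0.0218 0 0 0 0; 0.0854 -0.0024 -0.0218 0 0 0 0; 0.0854 -0.0024 -0.0218 0 0 0 0; 0.0854 -0.0024 -0.0218 0 0 0 0; 0.0854 -0.0024 -0.0218 0 0 0 0; 0.0854 -0.0024 -0.0218 0 0 0 0; 0.0854 -0.0024 -0.0218 0 0 0 0; 0.0854 -0.0024 -0.0218 0 0 0 0; 0.0854 -0.0024 -0.0218 0 0 0 0; 0.0854 -0.0012 -0.0109 0 0 0 0; 0.0854 0 0 0 0 0 0; 0.0854 0 0 0 0 0 0"

```text
time: 20.72
position: [607.5, 59.5, 185.9]
orientation: [3.138, -0.149, -0.0]
contact_force: [0.9, 0.7, 0.9]
gripper_width: 85.5
```

```bash
python3 - <<'E'
from h import *
im,d=get_image("wrist"); cv2.imwrite("pics/wrist5.png",im[:,:,::-1])
delta((608.2,58.9,77),84.6)
E
```

```text
pos [607.5  59.3 185.9]
jawdeg -95.45
tilt [ 0.     -0.0005]
t 20.77
w 85.7
F [-0.4 -1.   0.6]
shift [  0.7   0.3 108.9]
turn [ 0.03 -0.   -0.05]
shift_after_turn [  0.7   0.3 108.9]
```

View pics/wrist5.png

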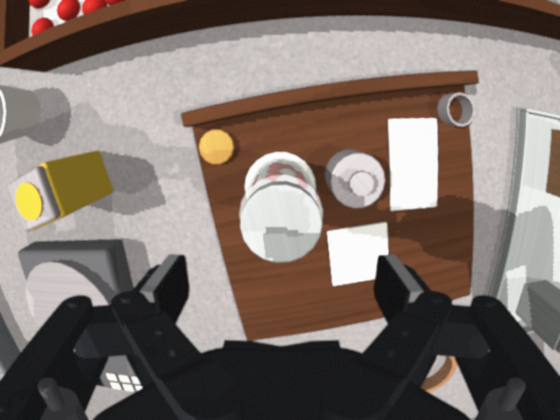

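Jar cap at (281,220), centred between the fingers; the weight's knob (362,183) is clear. Descend and grip below the cap.

Call:
move_arm:
  plan: "0.0854 0.0006 0 0.022 0 0 0; 0.0854 0 0 0.022 0 0 0; 0.0854 0 0 0.022 0 0 0; 0.0854 0 0 0.022 0 0 0; 0.0854 0 0 0.015 0 0 0; 0.0854 0 0 0.006 0 0 0; 0.0854 0 0 0 0 0 0; 0.04 0 0 0 0 0 0; 0.04 0 0 0 0 0 0; 0.04 0 0 0 0 0 0; 0.04 0 0 0 0 0 0; 0.04 0 0 0 0 0 0; 0.04 0 0 0 0 0 0"

```text
time: 22.4
position: [608.9, 59.8, 78.1]
orientation: [-3.138, 0.148, -0.004]
contact_force: [-0.0, -1.5, 6.6]
gripper_width: 57.0
```

```bash
python3 - <<'E'
from h import *
delta((513.8,-302.9,160),84.6)
E
```

```text
pos [608.9  59.8  78.1]
jawdeg -95.41
tilt [ 0.0025 -0.0001]
t 22.4
w 57.0
F [-0.  -1.5  6.6]
shift [-60.3 370.1 -82.1]
turn [-0.01 -0.14 -0.01]
shift_after_turn [-60.5 370.1 -81.9]
```

Call:
move_arm:
  plan: "0.04 0 0 -0.01 0 0 0; 0.04 0 0 -0.02 0 0 0; 0.04 0 0 -0.022 0 0 0; 0.04 0 0 -0.02 0 0 0; 0.04 0 0 -0.01 0 0 0; 0.04 -0.0018 0.0109 0 0 0 0; 0.04 -0.00355 0.0218 0 0 0 0; 0.04 -0.00355 0.0218 0 0 0 0; 0.04 -0.00355 0.0218 0 0 0 0; 0.04 -0.00355 0.0218 0 0 0 0; 0.04 -0.00355 0.0218 0 0 0 0; 0.04 -0.00355 0.0218 0 0 0 0; 0.04 -0.00355 0.0218 0 0 0 0; 0.04 -0.00355 0.0218 0 0 0 0; 0.04 -0.00355 0.0218 0 0 0 0; 0.04 -0.00355 0.0218 0 0 0 0; 0.04 -0.00355 0.0218 0 0 0 0; 0.04 -0.00355 0.0218 0 0 0 0; 0.04 -0.00355 0.0218 0 0 0 0; 0.04 -0.00355 0.0218 0 0 0 0"

```text
time: 24.9
position: [526.2, -251.5, 158.9]
orientation: [3.138, -0.149, 0.0]
contact_force: [-0.4, -0.4, -2.3]
gripper_width: 56.6
```

Call:
move_arm:
  plan: "0.04 -0.00355 0.0218 0 0 0 0; 0.04 -0.00355 0.0218 0 0 0 0; 0.04 -0.0018 0.0109 0 0 0 0; 0.04 0 0 0 0 0 0; 0.04 0 0 0 0 0 0"

```text
time: 25.52
position: [513.0, -302.8, 158.8]
orientation: [-3.138, 0.148, 0.0]
contact_force: [0.3, 0.7, -2.5]
gripper_width: 56.8
```

```bash
python3 - <<'E'
from h import *
delta((513.8,-302.9,66),84.6)
im,d=get_image("side"); cv2.imwrite("pics/side6.png",im[:,:,::-1])
im,d=get_image("top"); cv2.imwrite("pics/top6.png",im[:,:,::-1]);np.save("pics/top6.npy",d)
E
```

```text
pos [ 513.  -302.8  158.8]
jawdeg -95.39
tilt [-0.0001  0.0006]
t 25.52
w 56.8
F [ 0.3  0.7 -2.5]
shift [ 0.8  0.1 92.8]
turn [-0.03  0.01  0.01]
shift_after_turn [ 0.8  0.  92.8]
```

View pics/side6.png

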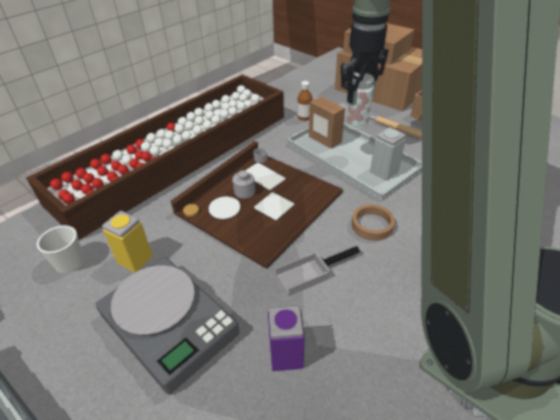

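Call:
move_arm:
  plan: "0.04 0.0005 0 0.02 0 0 0; 0.04 0 0 0.025 0 0 0; 0.04 0 0 0.02 0 0 0; 0.04 0 0 0.012 0 0 0; 0.04 0 0 0.007 0 0 0; 0.04 0 0 0.004 0 0 0; 0.04 0 0 0.002 0 0 0; 0.04 0 0 0.001 0 0 0; 0.04 0 0 0.0005 0 0 0; 0.04 0 0 0 0 0 0"

```text
time: 26.88
position: [513.5, -303.5, 67.6]
orientation: [3.138, -0.148, 0.001]
contact_force: [0.5, -0.1, -3.8]
gripper_width: 56.7
```

Call:
move_arm:
  plan: "0.04 0 0 0.0012 0 0 0; 0.04 0 0 0 0 0 0"

```text
time: 27.12
position: [513.4, -303.4, 66.1]
orientation: [3.138, -0.148, -0.0]
contact_force: [0.3, -0.0, -3.4]
gripper_width: 56.8
```

Call:
move_arm:
  plan: "0.04 0 0 0.0008 0 0 0; 0.04 0 0 0 0 0 0"

```text
time: 27.38
position: [513.5, -303.5, 66.1]
orientation: [3.138, -0.148, 0.001]
contact_force: [-1.1, 0.9, 2.7]
gripper_width: 56.9
```

Call:
move_arm:
  plan: "0.0854 0 0 0 0 0 0; 0.0854 0 0 0 0 0 0; 0.0854 0 0 0 0 0 0; 0.0854 0 0 0 0 0 0; 0.0854 0 0 -0.02 0 0 0; 0.0854 0 0 -0.04 0 0 0; 0.0854 0 0 -0.04 0 0 0; 0.0854 0 0 -0.02 0 0 0; 0.0854 0 0 0 0 0 0"

```text
time: 28.5
position: [514.3, -303.9, 187.1]
orientation: [3.136, -0.148, 0.006]
contact_force: [0.1, 0.6, -0.4]
gripper_width: 85.6
```

```bash
python3 - <<'E'
from h import *
im,d=get_image("top"); cv2.imwrite("pics/top7.png",im[:,:,::-1]);np.save("pics/top7.npy",d)
k=get_calibration("top")
d6=np.load("pics/top6.npy");im6=cv2.imread("pics/top6.png")
W=cloud(d6,k)
print("wt",rect(topface(W,46,80,(560,660),(-40,30))), "knob",rect(topface(W,60,80,(560,660),(-40,30))))
print("pan",rect(topface(W,54,70,(400,600),(200,420))))
# intersect pad pixels with plane z=16
m=(im6.min(2)>105).astype(np.uint8)
n,l,s,c=cv2.connectedComponentsWithStats(m)
for i in range(1,n):
    if s[i,4]>300 and 190<c[i][0]<350 and 80<c[i][1]<230:
        v,u=np.where(l==i)
        P=np.array([onplane(a,b,16,k) for a,b in zip(u,v)])
        hull=P
        print(np.round(c[i],1),rect(hull),'centroid',np.round(P.mean(0),1))
delta((614.8,-10.4,180))
E
```

```text
wt (array([615.1, -10.1]), array([49. , 48.1]), 41.4, 52.2, 420) knob (array([614.6, -11. ]), array([18.9, 20.6]), 88.6, 65.0, 82)
pan (array([491.5, 321.9]), array([137.7, 138.7]), 0.9, 59.4, 3458)
[300.8 132.4] (array([619.6, -78.6]), array([55. , 92.3]), 88.6, 16.0, 1055) centroid [619.6 -79.2  16. ]
[268.4 130.9] (array([624.4,  -9.5]), array([48.3, 49.6]), 88.6, 16.0, 372) centroid [624.5  -8.2  16. ]
[237.4 139.4] (array([607.1,  59.9]), array([68.1, 69.6]), 89.0, 16.0, 794) centroid [607.1  60.2  16. ]
[273.3 174.8] (array([526.7, -16.9]), array([65.1, 65.2]), 3.1, 16.0, 886) centroid [526.6 -16.9  16. ]
pos [ 513.5 -303.4  185.5]
jawdeg -95.41
tilt [ 0.0007 -0.0005]
t 28.55
w 85.6
F [-0.5  0.4 -0.5]
shift [  73.2 -301.3    5.4]
```

View pics/top7.png

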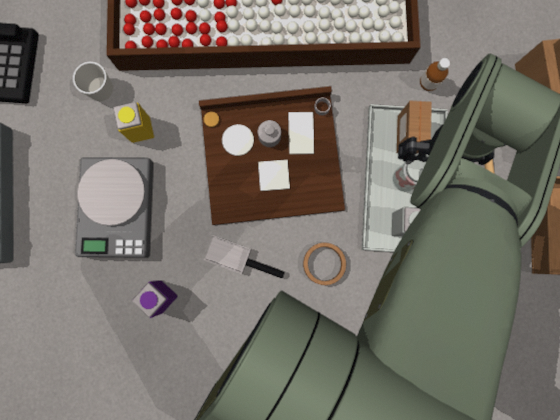

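Call:
move_arm:
  plan: "0.0854 0.0026 -0.0108 0 0 0 0; 0.0854 0.00523 -0.02152 0 0 0 0; 0.0854 0.00523 -0.02152 0 0 0 0; 0.0854 0.00523 -0.02152 0 0 0 0; 0.0854 0.00523 -0.02152 0 0 0 0; 0.0854 0.00523 -0.02152 0 0 0 0; 0.0854 0.00523 -0.02152 0 0 0 0; 0.0854 0.00523 -0.02152 0 0 0 0; 0.0854 0.00523 -0.02152 0 0 0 0; 0.0854 0.00523 -0.02152 0 0 0 0; 0.0854 0.00523 -0.02152 0 0 0 0; 0.0854 0.00523 -0.02152 0 0 0 0; 0.0854 0.00523 -0.02152 0 0 0 0; 0.0854 0.00523 -0.02152 0 0 0 0; 0.0854 0.0026 -0.0108 0 0 0 0; 0.0854 0 0 0 0 0 0; 0.0854 0 0 0 0 0 0"

```text
time: 30.68
position: [614.6, -10.8, 185.4]
orientation: [3.138, -0.149, -0.0]
contact_force: [0.2, -0.4, 0.1]
gripper_width: 85.4
```

```bash
python3 - <<'E'
from h import *
im,d=get_image("wrist"); cv2.imwrite("pics/wrist8.png",im[:,:,::-1])
im,d=get_image("side"); cv2.imwrite("pics/side8.png",im[60:260,260:480,::-1].repeat(3,0).repeat(3,1)[:600])
delta((614.9,-10.4,15),84.6)
im,d=get_image("top"); np.save("pics/top8.npy",d); cv2.imwrite("pics/top8.png",im[:,:,::-1])
W=cloud(d,get_calibration("top"))
print("jar",rect(topface(W,116,134,(460,560),(-360,-250))))
print("tin",rect(topface(W,95,130,(360,470),(-350,-240))))
print("carton",rect(topface(W,100,118,(560,700),(-370,-250))))
E
```

```text
pos [614.6 -11.  185.4]
jawdeg -95.46
tilt [-0.0001 -0.0004]
t 30.77
w 85.1
F [-0.1 -0.2 -0.1]
shift [  0.3  -0.7 170.4]
turn [ 0.02  0.   -0.06]
shift_after_turn [  0.3  -0.6 170.4]
jar (array([ 513.2, -303.9]), array([50.8, 49.7]), 88.8, 123.3, 554)
tin (array([ 414.1, -294.2]), array([53. , 51.8]), 86.6, 113.7, 721)
carton (array([ 612.7, -313.4]), array([45.6, 85.2]), 85.4, 108.3, 960)
```

View pics/wrist8.png

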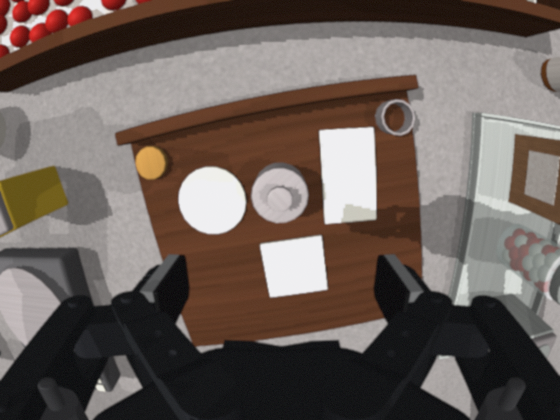

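View pics/side8.png

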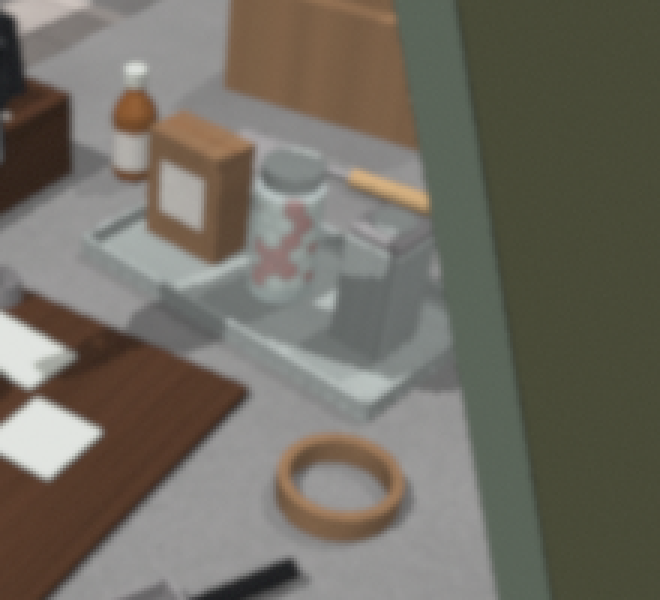

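Call:
move_arm:
  plan: "0.0854 0 -0.0006 0.015 0 0 0; 0.0854 0 0 0.027 0 0 0; 0.0854 0 0 0.027 0 0 0; 0.0854 0 0 0.027 0 0 0; 0.0854 0 0 0.027 0 0 0; 0.0854 0 0 0.022 0 0 0; 0.0854 0 0 0.014 0 0 0; 0.0854 0 0 0.007 0 0 0; 0.0854 0 0 0.004 0 0 0; 0.0854 0 0 0 0 0 0; 0.035 0 0 0 0 0 0; 0.035 0 0 0 0 0 0; 0.035 0 0 0 0 0 0; 0.035 0 0 0 0 0 0; 0.035 0 0 0 0 0 0; 0.035 0 0 0 0 0 0; 0.035 0 0 0 0 0 0"

```text
time: 32.95
position: [615.3, -9.5, 16.2]
orientation: [-3.138, 0.148, -0.002]
contact_force: [-0.2, 1.6, 5.5]
gripper_width: 48.5
```

```bash
python3 - <<'E'
from h import *
delta((491.7,321.8,130),84.6)
im,d=get_image("side"); cv2.imwrite("pics/side9.png",im[100:260,140:380,::-1].repeat(3,0).repeat(3,1)[:600])
E
```

```text
pos [615.3  -9.5  16.2]
jawdeg -95.42
tilt [0.0014 0.0001]
t 32.95
w 48.5
F [-0.2  1.6  5.5]
shift [-154.2 -318.2 -113.9]
turn [-0.02 -0.08 -0.02]
shift_after_turn [-154.2 -318.2 -113.8]
```

View pics/side9.png

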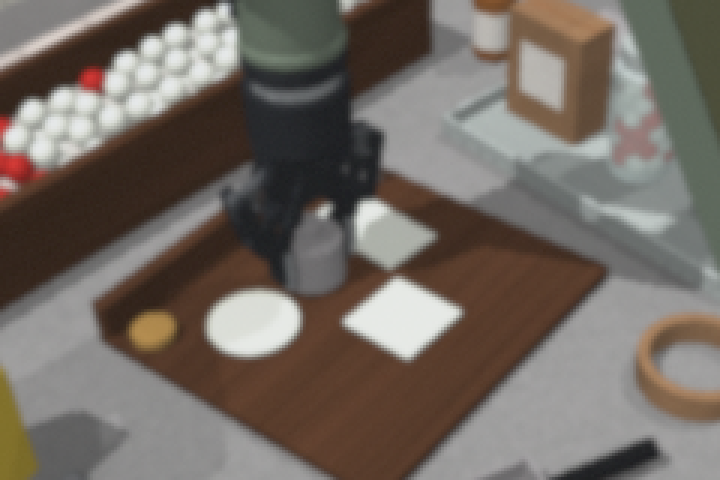

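Call:
move_arm:
  plan: "0.035 0 0 -0.012 0 0 0; 0.035 0 0 -0.022 0 0 0; 0.035 0 0 -0.025 0 0 0; 0.035 0 0 -0.025 0 0 0; 0.035 0 0 -0.02 0 0 0; 0.035 0 0 -0.01 0 0 0; 0.035 -0.005 -0.01 0 0 0 0; 0.035 -0.0096 -0.0199 0 0 0 0; 0.035 -0.0096 -0.0199 0 0 0 0; 0.035 -0.0096 -0.0199 0 0 0 0; 0.035 -0.0096 -0.0199 0 0 0 0; 0.035 -0.0096 -0.0199 0 0 0 0; 0.035 -0.0096 -0.0199 0 0 0 0; 0.035 -0.0096 -0.0199 0 0 0 0; 0.035 -0.0096 -0.0199 0 0 0 0"

```text
time: 34.88
position: [548.7, 167.9, 129.5]
orientation: [-3.138, 0.148, -0.0]
contact_force: [-0.3, 0.1, -4.6]
gripper_width: 48.6
```

```bash
python3 - <<'E'
from h import *
delta((491.7,321.8,130),84.6)
im,d=get_image("side"); cv2.imwrite("pics/side10.png",im[:,:,::-1])
E
```

```text
pos [548.7 167.9 129.5]
jawdeg -95.4
tilt [0.0002 0.    ]
t 34.88
w 48.6
F [-0.3  0.1 -4.6]
shift [ -71.2 -147.8   -0.5]
turn [-0.   -0.01 -0.  ]
shift_after_turn [ -71.2 -147.8   -0.5]
```

View pics/side10.png

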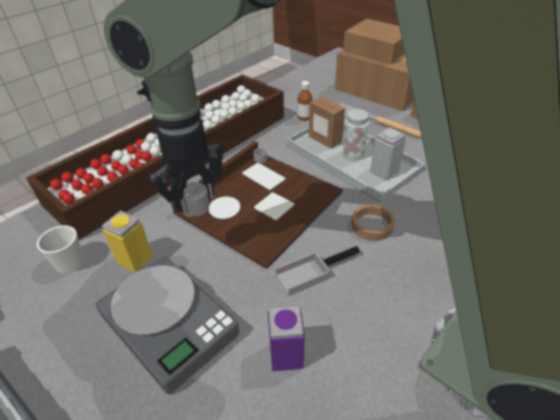

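Call:
move_arm:
  plan: "0.035 -0.0096 -0.0199 0 0 0 0; 0.035 -0.0096 -0.0199 0 0 0 0; 0.035 -0.0096 -0.0199 0 0 0 0; 0.035 -0.0096 -0.0199 0 0 0 0; 0.035 -0.0096 -0.0199 0 0 0 0; 0.035 -0.0096 -0.0199 0 0 0 0; 0.035 -0.0096 -0.0199 0 0 0 0; 0.035 -0.005 -0.0097 0 0 0 0; 0.035 0 0 0 0 0 0; 0.035 0 0 0 0 0 0"

```text
time: 36.17
position: [491.6, 321.1, 129.3]
orientation: [3.137, -0.149, 0.0]
contact_force: [-0.3, -0.2, -5.2]
gripper_width: 48.7
```

```bash
python3 - <<'E'
from h import *
delta((491.7,321.8,64),84.6)
im,d=get_image("side"); cv2.imwrite("pics/side11.png",im[:,:,::-1])
E
```

```text
pos [491.6 321.1 129.3]
jawdeg -95.42
tilt [ 0.     -0.0007]
t 36.17
w 48.7
F [-0.3 -0.2 -5.2]
shift [ 0.  -0.8 65.3]
turn [ 0.04 -0.01 -0.02]
shift_after_turn [ 0.  -0.7 65.3]
```

View pics/side11.png

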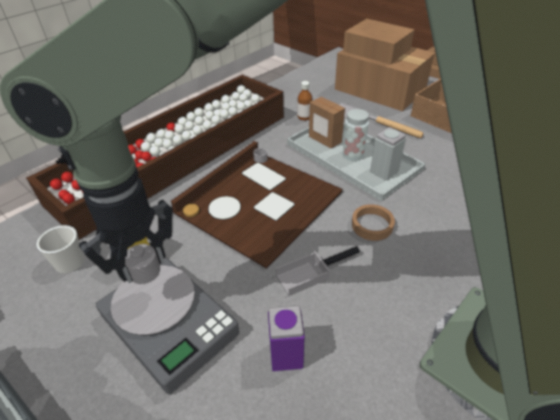

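Call:
move_arm:
  plan: "0.035 0 -0.0006 0.012 0 0 0; 0.035 0 0 0.018 0 0 0; 0.035 0 0 0.015 0 0 0; 0.035 0 0 0.009 0 0 0; 0.035 0 0 0.005 0 0 0; 0.035 0 0 0.0025 0 0 0; 0.035 0 0 0.001 0 0 0; 0.035 0 0 0.0005 0 0 0; 0.035 0 0 0.0005 0 0 0; 0.035 0 0 0 0 0 0"

```text
time: 37.48
position: [491.6, 322.2, 66.0]
orientation: [-3.138, 0.148, -0.0]
contact_force: [-0.3, 1.0, -6.4]
gripper_width: 49.0
```

Call:
move_arm:
  plan: "0.035 0 0 0.0005 0 0 0; 0.035 0 0 0.0005 0 0 0; 0.035 0 0 0.0005 0 0 0; 0.035 0 0 0 0 0 0"

```text
time: 37.98
position: [491.5, 322.2, 64.3]
orientation: [3.138, -0.148, -0.0]
contact_force: [0.1, -0.9, -6.5]
gripper_width: 48.6
```

Call:
move_arm:
  plan: "0.035 0 0 0.0005 0 0 0; 0.035 0 0 0 0 0 0; 0.035 0 0 0.0005 0 0 0; 0.035 0 0 0 0 0 0"

```text
time: 38.48
position: [491.6, 322.2, 64.2]
orientation: [-3.138, 0.148, -0.001]
contact_force: [-2.2, -1.2, 6.3]
gripper_width: 48.8
```

Call:
move_arm:
  plan: "0.0854 0 0 0 0 0 0; 0.0854 0 0 0 0 0 0; 0.0854 0 0 0 0 0 0; 0.0854 0 0 0 0 0 0; 0.0854 0 0 -0.02 0 0 0; 0.0854 0 0 -0.04 0 0 0; 0.0854 0 0 -0.04 0 0 0; 0.0854 0 0 -0.022 0 0 0; 0.0854 0 0 0 0 0 0"

```text
time: 39.6
position: [492.5, 322.8, 187.1]
orientation: [-3.136, 0.148, -0.006]
contact_force: [0.0, -0.0, -0.2]
gripper_width: 85.5
```

```bash
python3 - <<'E'
from h import *
delta((612.7,-313.4,186),84.6)
im,d=get_image("wrist"); cv2.imwrite("pics/wrist12.png",im[:,:,::-1])
im,d=get_image("top"); cv2.imwrite("pics/top12.png",im[:,:,::-1])
E
```

```text
pos [492.5 322.8 187.1]
jawdeg -95.41
tilt [0.0037 0.0022]
t 39.6
w 85.5
F [ 0.  -0.  -0.2]
shift [1.797e+02 6.220e+02 2.000e-01]
turn [-0.15 -0.2  -0.01]
shift_after_turn [179.6 622.    1.1]
```

View pics/wrist12.png

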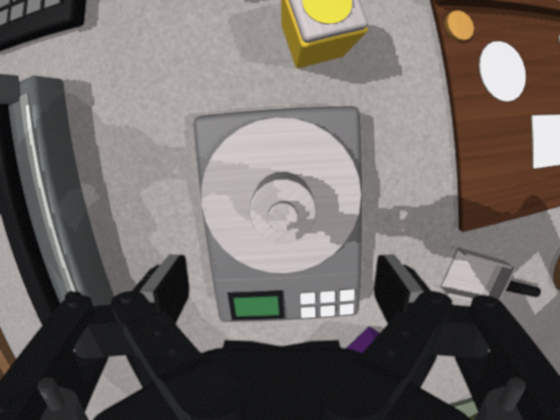

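View pics/top12.png

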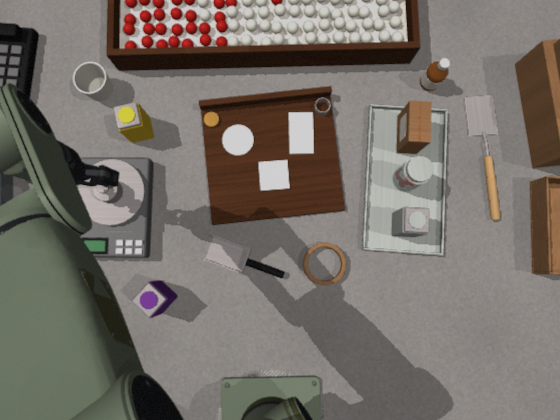

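Call:
move_arm:
  plan: "0.0854 0.002 0.0155 0 0 0 0; 0.0854 0.004 0.0311 0 0 0 0; 0.0854 0.004 0.0311 0 0 0 0; 0.0854 0.004 0.0311 0 0 0 0; 0.0854 0.004 0.0311 0 0 0 0; 0.0854 0.004 0.0311 0 0 0 0; 0.0854 0.004 0.0311 0 0 0 0; 0.0854 0.004 0.0311 0 0 0 0; 0.0854 0.004 0.0311 0 0 0 0; 0.0854 0.004 0.0311 0 0 0 0; 0.0854 0.004 0.0311 0 0 0 0; 0.0854 0.004 0.0311 0 0 0 0; 0.0854 0.004 0.0311 0 0 0 0; 0.0854 0.004 0.0311 0 0 0 0; 0.0854 0.004 0.0311 0 0 0 0; 0.0854 0.004 0.0311 0 0 0 0; 0.0854 0.004 0.0311 0 0 0 0; 0.0854 0.004 0.0311 0 0 0 0; 0.0854 0.004 0.0311 0 0 0 0; 0.0854 0.004 0.0311 0 0 0 0"

```text
time: 42.2
position: [510.5, -290.1, 184.1]
orientation: [-3.137, 0.149, 0.004]
contact_force: [0.3, 0.0, 0.7]
gripper_width: 85.9
```

Call:
move_arm:
  plan: "0.0854 0.002 0.0155 0 0 0 0; 0.0854 0 0 0 0 0 0; 0.0854 0 0 0 0 0 0"

```text
time: 42.58
position: [512.2, -303.5, 185.1]
orientation: [-3.137, 0.148, 0.001]
contact_force: [-0.3, 0.1, 0.3]
gripper_width: 85.5
```

```bash
python3 - <<'E'
from h import *
delta((513.2,-303.9,66.5),84.6)
im,d=get_image("wrist"); cv2.imwrite("pics/wrist13.png",im[:,:,::-1])
im,d=get_image("top"); W=cloud(d,get_calibration("top"))
print("knob",rect(topface(W,104,130,(460,530),(290,350))),"wt",rect(topface(W,90,130,(460,530),(280,360))))
print("pan",rect(topface(W,54,70,(400,600),(200,420))))
E
```

```text
pos [ 512.2 -303.5  185.1]
jawdeg -95.39
tilt [-0.0009  0.001 ]
t 42.58
w 85.5
F [-0.3  0.1  0.3]
shift [  1.2   0.4 118.6]
turn [-0.05  0.05  0.01]
shift_after_turn [  1.1   0.3 118.6]
knob (array([491.8, 320.2]), array([20.2, 19.7]), 9.6, 112.9, 99) wt (array([491.6, 319.8]), array([48.3, 48.6]), 40.2, 99.6, 498)
pan (array([491.8, 321.9]), array([139. , 137.6]), 89.1, 59.4, 2888)
```

View pics/wrist13.png

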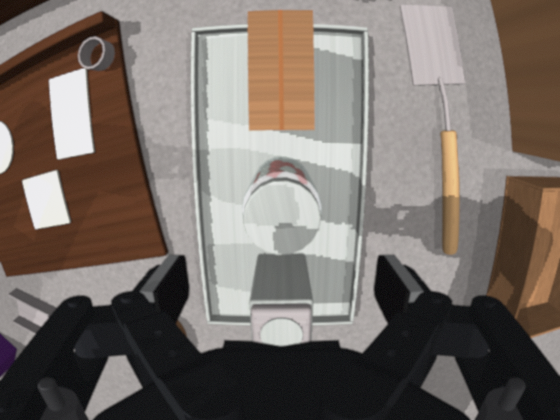

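Call:
move_arm:
  plan: "0.0854 0.0011 0 0.015 0 0 0; 0.0854 0 0 0.024 0 0 0; 0.0854 0 0 0.024 0 0 0; 0.0854 0 0 0.024 0 0 0; 0.0854 0 0 0.017 0 0 0; 0.0854 0 0 0.01 0 0 0; 0.0854 0 0 0.0045 0 0 0; 0.0854 0 0 0 0 0 0; 0.04 0 0 0 0 0 0; 0.04 0 0 0 0 0 0; 0.04 0 0 0 0 0 0; 0.04 0 0 0 0 0 0; 0.04 0 0 0 0 0 0; 0.04 0 0 0 0 0 0"

```text
time: 44.42
position: [514.1, -304.6, 67.9]
orientation: [3.138, -0.148, 0.002]
contact_force: [-1.1, 1.5, 5.4]
gripper_width: 56.8
```

```bash
python3 - <<'E'
from h import *
delta((607.2,60,150),84.6)
E
```

```text
pos [ 514.1 -304.6   67.9]
jawdeg -95.41
tilt [ 0.0013 -0.0006]
t 44.42
w 56.8
F [-1.1  1.5  5.4]
shift [  58.4 -371.7  -82.2]
turn [ 0.03 -0.08 -0.01]
shift_after_turn [  58.4 -371.8  -82.1]
```

Call:
move_arm:
  plan: "0.04 0 0 -0.01 0 0 0; 0.04 0 0 -0.02 0 0 0; 0.04 0 0 -0.022 0 0 0; 0.04 0 0 -0.02 0 0 0; 0.04 0 0 -0.01 0 0 0; 0.04 0.0017 -0.0109 0 0 0 0; 0.04 0.00344 -0.02187 0 0 0 0; 0.04 0.00344 -0.02187 0 0 0 0; 0.04 0.00344 -0.02187 0 0 0 0; 0.04 0.00344 -0.02187 0 0 0 0; 0.04 0.00344 -0.02187 0 0 0 0; 0.04 0.00344 -0.02187 0 0 0 0; 0.04 0.00344 -0.02187 0 0 0 0; 0.04 0.00344 -0.02187 0 0 0 0; 0.04 0.00344 -0.02187 0 0 0 0; 0.04 0.00344 -0.02187 0 0 0 0; 0.04 0.00344 -0.02187 0 0 0 0; 0.04 0.00344 -0.02187 0 0 0 0; 0.04 0.00344 -0.02187 0 0 0 0; 0.04 0.00344 -0.02187 0 0 0 0"

```text
time: 46.92
position: [593.3, 8.2, 148.8]
orientation: [3.138, -0.148, -0.0]
contact_force: [0.5, -0.4, -1.4]
gripper_width: 56.7
```

Call:
move_arm:
  plan: "0.04 0.00344 -0.02187 0 0 0 0; 0.04 0.00344 -0.02187 0 0 0 0; 0.04 0.0017 -0.0109 0 0 0 0; 0.04 0 0 0 0 0 0; 0.04 0 0 0 0 0 0"

```text
time: 47.55
position: [606.7, 59.4, 148.8]
orientation: [3.137, -0.149, -0.001]
contact_force: [-0.4, -0.0, -3.1]
gripper_width: 56.7
```

```bash
python3 - <<'E'
from h import *
delta((607.2,60,79),84.6)
im,d=get_image("side"); cv2.imwrite("pics/side14.png",im[60:260,140:400,::-1].repeat(3,0).repeat(3,1)[:600])
E
```

```text
pos [606.7  59.4 148.8]
jawdeg -95.44
tilt [-0.0004 -0.0006]
t 47.55
w 56.7
F [-0.4 -0.  -3.1]
shift [ 0.5 -0.7 69.8]
turn [ 0.04  0.02 -0.04]
shift_after_turn [ 0.5 -0.6 69.8]
```

View pics/side14.png

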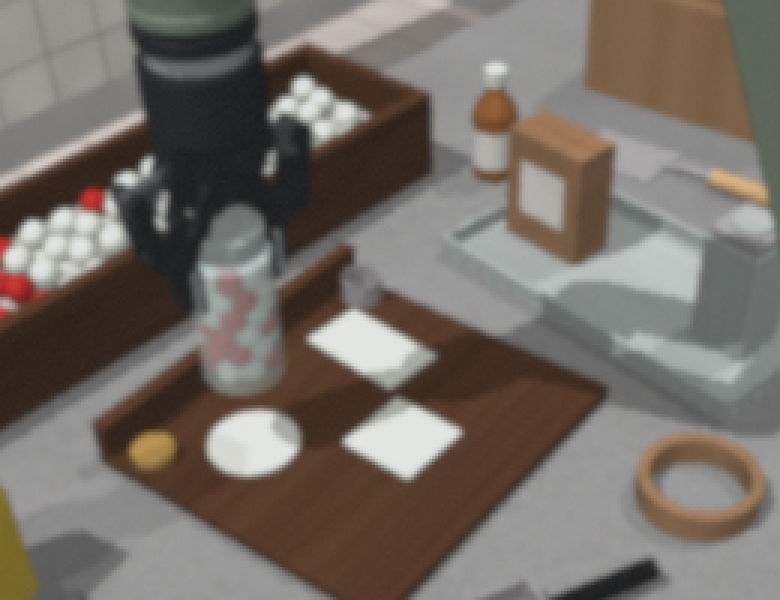

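Call:
move_arm:
  plan: "0.04 0.0005 -0.0006 0.015 0 0 0; 0.04 0 0 0.02 0 0 0; 0.04 0 0 0.015 0 0 0; 0.04 0 0 0.009 0 0 0; 0.04 0 0 0.005 0 0 0; 0.04 0 0 0.002 0 0 0; 0.04 0 0 0.001 0 0 0; 0.04 0 0 0.001 0 0 0; 0.04 0 0 0.0005 0 0 0; 0.04 0 0 0 0 0 0"

```text
time: 48.85
position: [607.5, 60.5, 80.5]
orientation: [3.138, -0.148, 0.0]
contact_force: [0.7, -0.9, -2.4]
gripper_width: 56.8
```

Call:
move_arm:
  plan: "0.04 0 0 0.0008 0 0 0; 0.04 0 0 0 0 0 0; 0.04 0 0 0.0008 0 0 0; 0.04 0 0 0 0 0 0"

```text
time: 49.35
position: [607.8, 60.5, 79.9]
orientation: [3.138, -0.148, 0.002]
contact_force: [-2.2, 0.6, 5.4]
gripper_width: 56.7
```

Call:
move_arm:
  plan: "0.0854 0 0 0 0 0 0; 0.0854 0 0 0 0 0 0; 0.0854 0 0 0 0 0 0; 0.0854 0 0 0 0 0 0; 0.0854 0 0 -0.02 0 0 0; 0.0854 0 0 -0.04 0 0 0; 0.0854 0 0 -0.03 0 0 0; 0.0854 0 0 -0.016 0 0 0; 0.0854 0 0 0 0 0 0"

```text
time: 50.48
position: [607.8, 60.6, 185.5]
orientation: [-3.138, 0.148, -0.003]
contact_force: [0.5, 0.4, 0.0]
gripper_width: 85.3
```

Call:
move_arm:
  plan: "0.0854 0.0017 0.0155 0 0 0 0; 0.0854 0.00336 0.031 0 0 0 0; 0.0854 0.00336 0.031 0 0 0 0; 0.0854 0.00336 0.031 0 0 0 0; 0.0854 0.00336 0.031 0 0 0 0; 0.0854 0.00336 0.031 0 0 0 0; 0.0854 0.00336 0.031 0 0 0 0; 0.0854 0.00336 0.031 0 0 0 0; 0.0854 0.00336 0.031 0 0 0 0; 0.0854 0.00336 0.031 0 0 0 0; 0.0854 0.00336 0.031 0 0 0 0; 0.0854 0.00336 0.031 0 0 0 0; 0.0854 0.0017 0.0155 0 0 0 0; 0.0854 0 0 0 0 0 0; 0.0854 0 0 0 0 0 0"

```text
time: 52.35
position: [612.3, -312.7, 184.4]
orientation: [-3.137, 0.148, 0.001]
contact_force: [0.2, 0.2, -0.6]
gripper_width: 85.5
```

```bash
python3 - <<'E'
from h import *
delta((612.7,-313.2,67),84.8)
im,d=get_image("wrist"); cv2.imwrite("pics/wrist15.png",im[:,:,::-1])
im,d=get_image("top"); W=cloud(d,get_calibration("top"))
print("jar",rect(topface(W,128,145,(560,680),(20,110))))
E
```

```text
pos [ 612.3 -312.7  184.4]
jawdeg -95.39
tilt [-0.0008  0.0009]
t 52.35
w 85.5
F [ 0.2  0.2 -0.6]
shift [  0.5   0.5 117.4]
turn [-0.05  0.05 -0.19]
shift_after_turn [  0.4   0.4 117.4]
jar (array([607.3,  60.2]), array([50.4, 50.1]), 25.4, 135.2, 541)
```

View pics/wrist15.png

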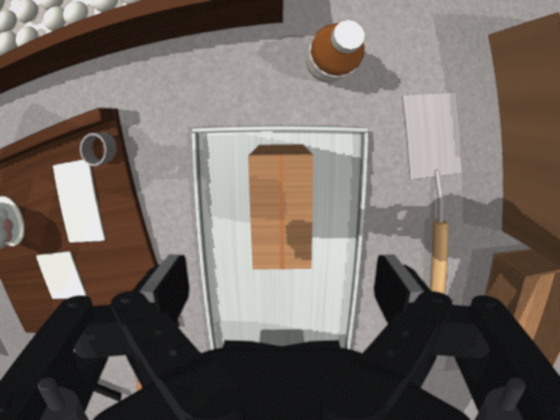

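Jar sits at (607.3, 60.2), on the round pad's centre (607.1, 59.9). Carton is centred at (281,210) in the wrist view; grasp it.

Call:
move_arm:
  plan: "0.0854 0.0004 0.0004 0.015 0 0 0; 0.0854 0 0 0.024 0 0 0; 0.0854 0 0 0.024 0 0 0; 0.0854 0 0 0.024 0 0 0; 0.0854 0 0 0.016 0 0 0; 0.0854 0 0 0.01 0 0 0; 0.0854 0 0 0.004 0 0 0; 0.0854 0 0 0 0 0 0; 0.025 0 0 0 0 0 0; 0.025 0 0 0 0 0 0; 0.025 0 0 0 0 0 0; 0.025 0 0 0 0 0 0; 0.025 0 0 0 0 0 0; 0.025 0 0 0 0 0 0; 0.025 0 0 0 0 0 0"

```text
time: 54.32
position: [613.2, -314.1, 68.5]
orientation: [3.138, -0.148, 0.002]
contact_force: [-1.1, 1.8, 5.2]
gripper_width: 43.2
```

```bash
python3 - <<'E'
from h import *
delta((619.7,-79,140),88.9)
E
```

```text
pos [ 613.2 -314.1   68.5]
jawdeg -95.41
tilt [ 0.001  -0.0005]
t 54.33
w 43.2
F [-1.1  1.8  5.2]
shift [ -15.7 -234.7  -71.6]
turn [ 0.02 -0.06 -4.31]
shift_after_turn [   2.  -235.2  -71.5]
```

Call:
move_arm:
  plan: "0.025 0 0 -0.01 0 0 0; 0.025 0 0 -0.02 0 0 0; 0.025 0 0 -0.02 0 0 0; 0.025 0 0 -0.015 0 0 -2.15; 0.025 0 0 -0.006 0 0 -2.15; 0.025 0 -0.0107 0 0 0 0; 0.025 0.0002 -0.0214 0 0 0 0; 0.025 0.0002 -0.0214 0 0 0 0; 0.025 0.0002 -0.0214 0 0 0 0; 0.025 0.0002 -0.0214 0 0 0 0; 0.025 0.0002 -0.0214 0 0 0 0; 0.025 0.0002 -0.0214 0 0 0 0; 0.025 0.0002 -0.0214 0 0 0 0; 0.025 0.0002 -0.0214 0 0 0 0; 0.025 0.0002 -0.0214 0 0 0 0; 0.025 0.0002 -0.0214 0 0 0 0; 0.025 0 -0.0107 0 0 0 0; 0.025 0 0 0 0 0 0; 0.025 0 0 0 0 0 0"

```text
time: 56.7
position: [619.5, -79.2, 138.8]
orientation: [3.141, -0.031, 0.0]
contact_force: [0.6, -0.9, -1.6]
gripper_width: 43.4
```

```bash
python3 - <<'E'
from h import *
delta((619.7,-79,80),88.9)
im,d=get_image("side"); cv2.imwrite("pics/side16.png",im[60:260,140:400,::-1].repeat(3,0).repeat(3,1)[:600])
E
```

```text
pos [619.5 -79.2 138.8]
jawdeg -91.13
tilt [ 0.     -0.0005]
t 56.7
w 43.4
F [ 0.6 -0.9 -1.6]
shift [ 0.2 -0.3 58.8]
turn [ 0.03 -0.   -0.03]
shift_after_turn [ 0.2 -0.3 58.8]
```

View pics/side16.png

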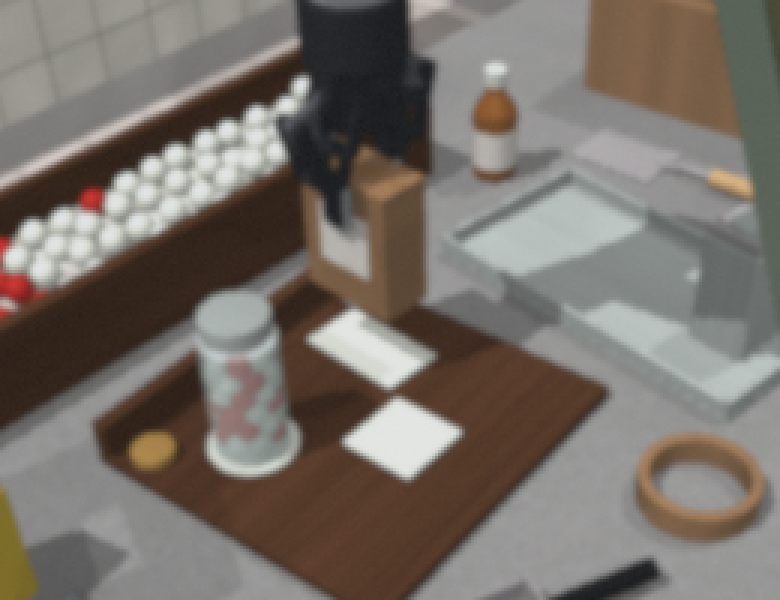

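Call:
move_arm:
  plan: "0.025 0 0 0.015 0 0 0; 0.025 0 0 0.018 0 0 0; 0.025 0 0 0.011 0 0 0; 0.025 0 0 0.007 0 0 0; 0.025 0 0 0.003 0 0 0; 0.025 0 0 0.0015 0 0 0; 0.025 0 0 0.001 0 0 0; 0.025 0 0 0.0005 0 0 0; 0.025 0 0 0.0005 0 0 0; 0.025 0 0 0 0 0 0"

```text
time: 58.0
position: [619.5, -78.7, 81.4]
orientation: [3.141, -0.03, 0.0]
contact_force: [-0.4, 0.6, -2.4]
gripper_width: 43.1
```

Call:
move_arm:
  plan: "0.025 0 0 0.0008 0 0 0; 0.025 0 0 0 0 0 0; 0.025 0 0 0.0008 0 0 0; 0.025 0 0 0 0 0 0"

```text
time: 58.5
position: [619.5, -78.7, 80.5]
orientation: [3.141, -0.03, 0.001]
contact_force: [-2.1, 0.9, 4.3]
gripper_width: 43.1
```

Call:
move_arm:
  plan: "0.0854 0 0 0 0 0 0; 0.0854 0 0 0 0 0 0; 0.0854 0 0 0 0 0 0; 0.0854 0 0 0 0 0 0; 0.0854 0 0 -0.02 0 0 0; 0.0854 0 0 -0.04 0 0 0; 0.0854 0 0 -0.03 0 0 0; 0.0854 0 0 -0.015 0 0 0; 0.0854 0 0 0 0 0 0"

```text
time: 59.62
position: [619.8, -78.8, 185.3]
orientation: [3.141, -0.03, 0.002]
contact_force: [0.2, 0.8, -0.5]
gripper_width: 85.5
```

Call:
move_arm:
  plan: "0.0854 -0.01 0.011 0 0 0 0; 0.0854 -0.0201 0.0219 0 0 0 0; 0.0854 -0.0201 0.0219 0 0 0 0; 0.0854 -0.0201 0.0219 0 0 0 0; 0.0854 -0.0201 0.0219 0 0 0 0; 0.0854 -0.0201 0.0219 0 0 0 0; 0.0854 -0.0201 0.0219 0 0 0 0; 0.0854 -0.0201 0.0219 0 0 0 0; 0.0854 -0.0201 0.0219 0 0 0 0; 0.0854 -0.0201 0.0219 0 0 0 0; 0.0854 -0.01 0.011 0 0 0 0; 0.0854 0 0 0 0 0 4.1; 0.0854 0 0 0 0 0 0; 0.0854 0 0 0 0 0 0"

```text
time: 61.38
position: [414.2, -293.6, 184.3]
orientation: [-3.138, 0.141, 0.001]
contact_force: [0.5, 0.4, 0.4]
gripper_width: 85.5
```

```bash
python3 - <<'E'
from h import *
delta((414.1,-294.2,65.5),84.8)
im,d=get_image("wrist"); cv2.imwrite("pics/wrist17.png",im[:,:,::-1])
im,d=get_image("top"); W=cloud(d,get_calibration("top"))
print("jar",rect(topface(W,128,145,(560,680),(20,110))))
print("carton",rect(topface(W,112,130,(560,700),(-130,-40))))
E
```

```text
pos [ 414.2 -293.6  184.3]
jawdeg -95.13
tilt [-0.0006  0.0005]
t 61.38
w 85.5
F [0.5 0.4 0.4]
shift [ -0.    0.7 118.8]
turn [-0.02  0.04  0.07]
shift_after_turn [-1.000e-01  6.000e-01  1.188e+02]
jar (array([607.2,  60.1]), array([50.6, 50.2]), 24.9, 135.3, 541)
carton (array([619. , -78.6]), array([44.1, 85.4]), 89.3, 120.3, 937)
```

View pics/wrist17.png

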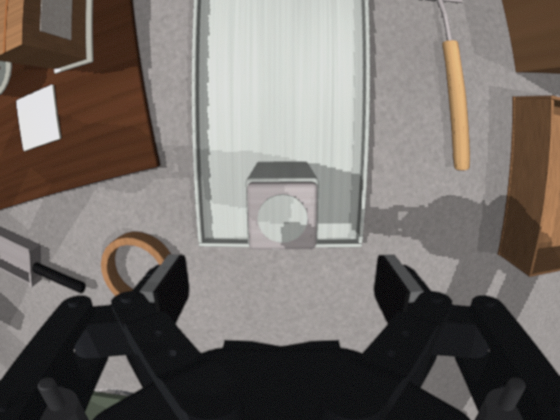

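Carton at (619.0, −78.6) on the oblong pad (619.6, −78.6); tin centred between the fingers at (282,215).

Call:
move_arm:
  plan: "0.0854 0 0.0006 0.015 0 0 0; 0.0854 0 0 0.024 0 0 0; 0.0854 0 0 0.024 0 0 0; 0.0854 0 0 0.024 0 0 0; 0.0854 0 0 0.016 0 0 0; 0.0854 0 0 0.01 0 0 0; 0.0854 0 0 0.005 0 0 0; 0.0854 0 0 0 0 0 0; 0.03 0 0 0 0 0 0; 0.03 0 0 0 0 0 0; 0.03 0 0 0 0 0 0; 0.03 0 0 0 0 0 0; 0.03 0 0 0 0 0 0; 0.03 0 0 0 0 0 0"

```text
time: 63.22
position: [414.7, -294.6, 67.4]
orientation: [3.138, -0.143, 0.002]
contact_force: [-0.7, 1.3, 5.3]
gripper_width: 51.5
```

```bash
python3 - <<'E'
from h import *
delta((526.6,-16.9,140),92)
E
```

```text
pos [ 414.7 -294.6   67.4]
jawdeg -95.22
tilt [ 0.0012 -0.0006]
t 63.23
w 51.5
F [-0.7  1.3  5.3]
shift [  86.3 -286.7  -72.6]
turn [ 0.03 -0.07 -7.22]
shift_after_turn [ 121.5 -273.6  -72.6]
```

Call:
move_arm:
  plan: "0.03 0 0 -0.01 0 0 0; 0.03 0 0 -0.02 0 0 0; 0.03 0 0 -0.02 0 0 0; 0.03 0 0 -0.015 0 0 -3.6; 0.03 0 0 -0.007 0 0 -3.6; 0.03 0.0047 -0.0105 0 0 0 0; 0.03 0.00935 -0.02105 0 0 0 0; 0.03 0.00935 -0.02105 0 0 0 0; 0.03 0.00935 -0.02105 0 0 0 0; 0.03 0.00935 -0.02105 0 0 0 0; 0.03 0.00935 -0.02105 0 0 0 0; 0.03 0.00935 -0.02105 0 0 0 0; 0.03 0.00935 -0.02105 0 0 0 0; 0.03 0.00935 -0.02105 0 0 0 0; 0.03 0.00935 -0.02105 0 0 0 0; 0.03 0.00935 -0.02105 0 0 0 0; 0.03 0.00935 -0.02105 0 0 0 0; 0.03 0.00935 -0.02105 0 0 0 0; 0.03 0.0047 -0.0105 0 0 0 0; 0.03 0 0 0 0 0 0"

```text
time: 65.72
position: [526.0, -16.2, 138.2]
orientation: [3.141, 0.056, -0.002]
contact_force: [0.8, -0.4, -3.6]
gripper_width: 51.2
```

Call:
move_arm:
  plan: "0.03 0 0 0 0 0 0; 0.03 0 0 0 0 0 0"

```text
time: 65.97
position: [526.0, -17.5, 138.7]
orientation: [3.141, 0.053, -0.0]
contact_force: [-0.5, -0.6, -2.4]
gripper_width: 51.2
```

```bash
python3 - <<'E'
from h import *
delta((526.6,-16.9,79),92)
im,d=get_image("side"); cv2.imwrite("pics/side18.png",im[60:260,140:400,::-1].repeat(3,0).repeat(3,1)[:600])
E
```

```text
pos [526.  -17.5 138.7]
jawdeg -88.07
tilt [-0.0003 -0.0003]
t 65.97
w 51.2
F [-0.5 -0.6 -2.4]
shift [ 0.6 -0.6 59.7]
turn [ 0.02  0.02 -0.07]
shift_after_turn [ 0.6 -0.6 59.7]
```

View pics/side18.png

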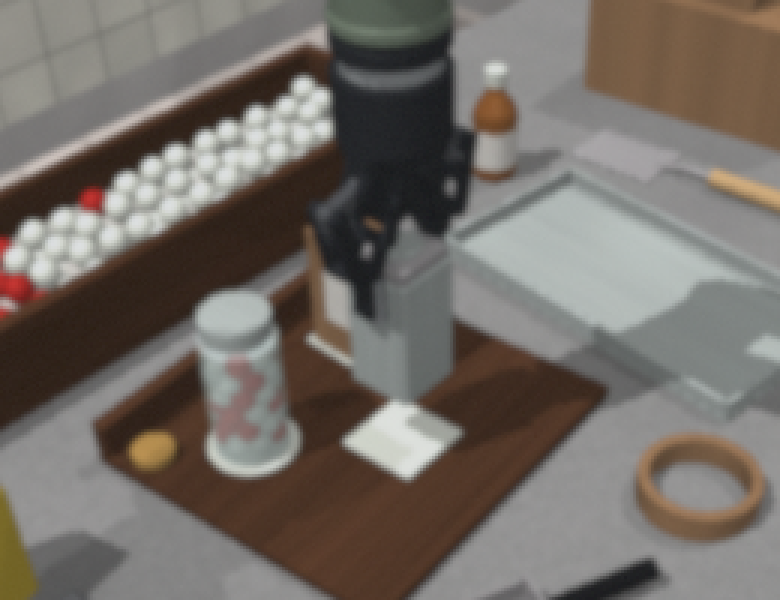

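Call:
move_arm:
  plan: "0.03 0.0005 -0.0005 0.015 0 0 0; 0.03 0 0 0.018 0 0 0; 0.03 0 0 0.011 0 0 0; 0.03 0 0 0.007 0 0 0; 0.03 0 0 0.004 0 0 0; 0.03 0 0 0.002 0 0 0; 0.03 0 0 0.001 0 0 0; 0.03 0 0 0.0005 0 0 0; 0.03 0 0 0 0 0 0"

```text
time: 67.15
position: [526.9, -16.3, 80.4]
orientation: [3.141, 0.055, 0.001]
contact_force: [-0.3, -0.0, -3.9]
gripper_width: 51.2
```

Call:
move_arm:
  plan: "0.03 0 0 0.0008 0 0 0; 0.03 0 0 0 0 0 0"

```text
time: 67.4
position: [526.9, -16.3, 79.5]
orientation: [3.141, 0.055, 0.001]
contact_force: [0.5, 0.4, -3.5]
gripper_width: 51.1
```

Call:
move_arm:
  plan: "0.03 0 0 0.0008 0 0 0; 0.03 0 0 0 0 0 0"

```text
time: 67.65
position: [527.0, -16.3, 79.5]
orientation: [3.141, 0.054, 0.001]
contact_force: [-2.0, 0.9, 5.4]
gripper_width: 51.8
```

Contact. Release, rise, retreat toward the robot's right front to clear the view.

Call:
move_arm:
  plan: "0.0854 0 0 0 0 0 0; 0.0854 0 0 0 0 0 0; 0.0854 0 0 0 0 0 0; 0.0854 0 0 0 0 0 0; 0.0854 0 0 -0.02 0 0 0; 0.0854 0 0 -0.04 0 0 0; 0.0854 0 0 -0.04 0 0 0; 0.0854 0 0 -0.02 0 0 0; 0.0854 -0.005 0.01 0 0 0 0; 0.0854 -0.015 0.025 0 0 0 0; 0.0854 -0.015 0.025 0 0 0 0; 0.0854 -0.015 0.025 0 0 0 0; 0.0854 -0.015 0.025 0 0 0 0; 0.0854 -0.015 0.025 0 0 0 0; 0.0854 -0.015 0.025 0 0 0 0; 0.0854 -0.015 0.025 0 0 0 0; 0.0854 -0.005 0.01 0 0 0 0; 0.0854 0 0 0 0 0 0; 0.0854 0 0 0 0 0 0; 0.0854 0 0 0 0 0 0"

```text
time: 70.15
position: [419.0, -214.5, 198.5]
orientation: [-3.141, -0.056, 0.0]
contact_force: [0.2, 0.5, 0.3]
gripper_width: 85.0
```

```bash
python3 - <<'E'
from h import *
im,d=get_image("top"); cv2.imwrite("pics/top19.png",im[:,:,::-1]); W=cloud(d,get_calibration("top"))
print("jar",rect(topface(W,128,145,(560,680),(20,110))))
print("tin",rect(topface(W,108,140,(480,600),(-70,30))))
print("carton",rect(topface(W,112,130,(560,700),(-130,-40))))
print("wt",rect(topface(W,90,130,(460,530),(280,360))))
print("pan",rect(topface(W,54,70,(400,600),(200,420))))
im,d=get_image("side"); cv2.imwrite("pics/side19.png",im[:,:,::-1])
s=sense(); print(s['position'],s['qvel'],s['contact_force'],s['time'])
E
```

```text
jar (array([607.6,  59.9]), array([50.8, 50.7]), 37.8, 135.2, 542)
tin (array([525.5, -17.1]), array([50.8, 52.1]), 2.2, 125.5, 683)
carton (array([619.1, -78.6]), array([44.1, 84.9]), 89.4, 120.3, 933)
wt (array([491.1, 319.7]), array([48.9, 47.8]), 38.0, 99.9, 492)
pan (array([491.8, 321.8]), array([139.7, 137.4]), 89.0, 59.4, 2876)
[ 418.91332651 -214.66598417  198.58600639] [-0.00400885 -0.00040242 -0.00083971 -0.00197961  0.00061348 -0.00193156] [ 0.60985272 -0.26551052  0.14029107] 70.25
```

View pics/top19.png

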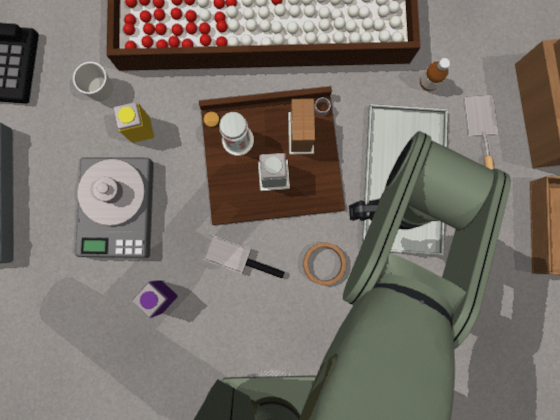

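View pics/side19.png

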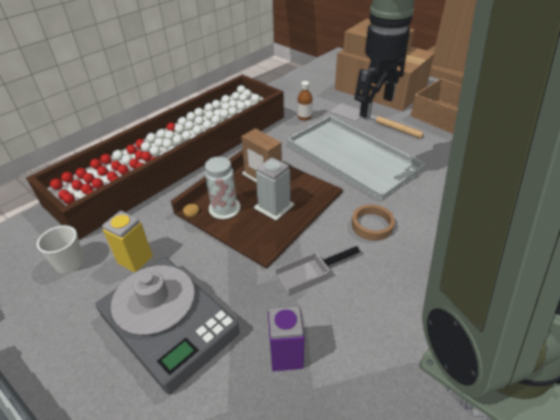

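Both pictures show everything upright and in place (jar at (235,132), tin at (273,172) and carton at (302,126) in the top view, weight mid-pan at (104,189)), and the gripper is free. Handing in.

```bash
python3 -c "
from plant import *
print(sign_off())"
```

```text
the job is handed in; nothing more can be done
None
```

I set the tin, carton and jar aside standing in the tray and put the weight on the scale's pan. Then I returned the jar, carton and tin to their own pads and handed in at about 70 s of the 141 s allowed. `sign_off` gives no verdict, so the result below is from my own checks.

The last top-camera check, compared with the pad centres I measured while the pads were empty:

| Thing | Distance from its target centre | Limit |
|---|---|---|
| Jar | about 0.5 mm | 12 mm |
| Tin | about 1.2 mm | 12 mm |
| Carton | about 0.6 mm, under 1° off lengthwise | 12 mm, 0.2 rad (11.5°) |
| Weight | about 2 mm from pan centre | 15 mm |

- **Uprightness:** the top heights matched all four standing upright, and the pictures agreed.
- **Weight on the scale:** it was set down in half-millimetre steps, with a contact force of roughly 11–13 N against the 80 N limit.
- **Robot:** the gripper was open and touching nothing at the end.

No check failed or disagreed. All distances rest on a camera calibration good to about 2 mm.

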